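# Lock the carving gouges away in the drawer box

## Robot

A 7-joint arm with a two-finger parallel gripper is mounted at the origin on the work surface. World frame = base frame: x ahead of the robot, y to its left, z up, the work surface at z = 0. Lengths are in mm, angles in rad, forces in N, time in s.
With the tool pointing down it reaches from about 400 to 850 mm from the base axis. Payload 10.4 kg.
Tool frame: the origin (TCP) lies midway between the tips of the shut fingers; the grasp point (between the pads) lies 19 mm behind it; z points along the fingers, y is the line along which they close (so a half turn about z gives the same grasp; the last joint's range is limited). The gripper opens to 85 mm and grips with 20 to 120 N. Pads are 22 mm wide; open, the fingers measure 114 mm over their backs; the gripper's body (76 mm by 85 mm) begins 54 mm behind the grasp point. The pads swing forward as they close: fully open they stand 13 mm farther back than shut.
Start: joints at [1.171, 0.332, -0.065, 1.46, 0.022, 1.35, -0.088], TCP at [229.989, -581.168, 231.338] pointing down, gripper open.
Joint ranges: [-2.6, 2.6], [-0.5, 2.12], [-1.47, 1.34], [0.16, 2.42], [-1.27, 4.41], [0.06, 2.06], [-2.6, 2.6]. Speed limits (rad/s): [2.22, 2.22, 2.79, 2.79, 3.14, 3.14, 3.14].

## Interface

Orientations are given as a unit quaternion [x, y, z, w].
In Python, from workcell import get_state, grab_frame, finish_job, outline_of gives the robot as it stands. The module is installed in compiled form; this text tells all that it offers.
- The arm moves only by the tool drive_tool, never from a script. Its argument "commands" is a list that holds one entry, the list of rows, each a list of 5 numbers: the closure, from -1 (fully open) to 1 (shut), then the shift along the tool's x, y, z scaled (see below), then the turn about the tool's z scaled (see below). A call has exactly 10 rows; each row shifts and turns the commanded pose from where the row before left it, along the tool's axes as they then stand; what a row does not reach is not made up. The controller multiplies each number of a shift by 10 cm and each number of a turn by 180 degrees. A row lasts 1/10 s, in which the tool goes at most 50 mm and 8.59 degrees, less where a joint would pass 70% of its speed; a pose out of reach is approached as far as the arm can. A call with a number of a shift or a turn outside -1 to 1 is refused whole. A call with a gripper value outside its range is refused whole. The fingers move at their own pace and stop on an object; "squeeze" is the grip in N (left out, the last holds). Time passes only in rows, so rows that do not move let the fingers close, or fill a call up. It gives the time, the measured TCP pose, the force, the opening and the grip force at its end, in the units of the state.
- get_state(): the state, without advancing time (a new reading comes with each control period).
- grab_frame(name): name is "scene" or "side" or "wrist"; returns a dict with "image" (420x560x3 uint8, red, green, blue), "mtx" (3x3 intrinsics, pixels), "position" and "orientation" of the camera in the world. Camera axes: x right, y down, z forward; pixel columns grow to the right and rows downward; lengths in mm; the calibration is good to about 2 mm. A picture is of the moment at which its call begins. There is no depth.
- finish_job(): hands the job in; it is judged then, once.
Trained networks look in the newest picture that a camera, given by its name, has taken for a name from the list of things; names that differ only in an ending like _2 or _b are one class to them, and where a whole thing is asked for, a point or a joint stands for the part that bears it (a point fixed in the world has none). Each returns a list of dicts, best first, with "confidence" (0 to 1); they miss things now and then, are a little off and sometimes report something else, mostly with a low value. They report only what shows in the picture. A call takes as long as a camera call. They do not tell look-alikes from the thing itself.
- outline_of(camera, target): "pixels" (420x560 bool, what is visible of it) and "position" ([column, row] in pixels, amid what is visible of it).
The state is a dict: "time": time; "joint_pos": joint angles; "joint_velocities": joint speeds; "joint_efforts": joint torques, N m; "ee_pos": TCP position; "ee_rot": TCP orientation; "wrist_force": force on the tool from outside, world axes, zero at the start; "torque": the same for the moment, N m; "gripper_width": finger opening in mm; "grasp_force": force on a finger pad.
Only numpy, scipy, OpenCV 4.12 (cv2) and the standard library are available. Lean on these libraries where they do the work, as an engineer would, in place of code of your own. Each camera call takes 0.05 s, during which the arm holds its last target. There are 200 camera calls.

## Task

Put the carving tools away and lock up: take the red-headed key from its wooden stand, push it fully home in the brass lock on the drawer box, turn it clockwise to its stop to unlock, and pull the drawer right out to its stop. Lay every gouge that is out on the desk in the drawer, push the drawer fully shut, turn the key back to its stop to lock it, and put the key back fully home in its stand. Leave everything else on the desk and on the box where it is.

Things in the scene. Friction and masses are not known exactly. Their poses are not given: they have to be found in the camera images.
- key: flat key with a red plastic head, upright in the stand at the start: steel blade 14 mm (x) by 6 mm (y) by 28 mm long, tapered over the last 6 mm, and above it a head 34 mm (x) by 10 mm (y) by 32 mm tall, 60 mm in all. Origin: the tip of the blade; z points from the tip up to the head; x runs along the broad side. It fits either way round
- key_tip (a point): the tip of the key's blade (the key's origin, axes as the key)
- key_stand: fixed pale wooden block 50 x 50 x 34 mm with a slot in its top, 16 mm (x) by 8 mm (y) and 22 mm deep, that holds the key upright with the head above it. Origin: centre of its underside
- stand_seat (a point): centre of the floor of the stand's slot, 12 mm above the desk and 22 mm below the slot's mouth: the key's tip rests here; x along the slot
- cabinet: fixed low drawer box of dark wood, 240 mm deep (x) by 280 mm wide (y) by 90 mm tall, with one drawer. Origin: centre of its underside; its front looks to its own -x, and the drawer slides out to -x
- lock_seat (a point): centre of the floor of the lock's key slot. The lock is a brass barrel, 42 mm across, upright on the box's top near its front corner at its own +y side; the slot is 16 mm (x of this point) by 8 mm (y) and 22 mm deep; its mouth, the barrel's top, lies 22 mm above this point and 29 mm above the box's top. x turns with the barrel
- lock (a joint): angle of the lock's barrel: 0 locked, grows clockwise seen from above, up to its stop at 1.3 rad (unlocked). While locked its bolt holds the drawer
- drawer (a joint): how far the drawer is out: 0 shut, 0.14 m at its stop
- drawer_handle (a point): middle of the drawer's steel bar handle: a round bar 11 mm thick and 120 mm long along the box's y, 35 mm in front of the drawer's front, 40 mm below the box's top; moves with the drawer
- drawer_floor (a point): centre of the drawer's inner floor (moves with the drawer, axes as the box): inside it is 194 mm (x) by 238 mm (y), its walls 38 mm high (the front panel rises 18 mm more); out at its stop, the part from x = -0.097 to x = +0.037 lies clear of the box
- gouge_a: palm carving gouge, pear-shaped handle, broad chisel tip: pale wooden handle 62 mm long and 20 mm thick (flat-bottomed, it does not roll), brass ferrule and steel blade; 116 mm over all. Origin: under the middle of the handle (on the surface it lies on); x axis points along the tool to the blade tip 85 mm away, z up; the handle axis is 10 mm above the origin. Not every gouge is there each time
- gouge_b: palm carving gouge, waisted handle, narrow tip: pale wooden handle 62 mm long and 20 mm thick (flat-bottomed, it does not roll), brass ferrule and steel blade; 116 mm over all. Origin: under the middle of the handle (on the surface it lies on); x axis points along the tool to the blade tip 85 mm away, z up; the handle axis is 10 mm above the origin. Not every gouge is there each time
- gouge_c: palm carving gouge, straight handle, flat tip: pale wooden handle 62 mm long and 20 mm thick (flat-bottomed, it does not roll), brass ferrule and steel blade; 116 mm over all. Origin: under the middle of the handle (on the surface it lies on); x axis points along the tool to the blade tip 85 mm away, z up; the handle axis is 10 mm above the origin. Not every gouge is there each time
- gouge_d: palm carving gouge, egg-shaped handle, V tip: pale wooden handle 62 mm long and 20 mm thick (flat-bottomed, it does not roll), brass ferrule and steel blade; 116 mm over all. Origin: under the middle of the handle (on the surface it lies on); x axis points along the tool to the blade tip 85 mm away, z up; the handle axis is 10 mm above the origin. Not every gouge is there each time
- pen: grey and black pen, 130 mm long, lying on top of the drawer box, not to be moved
- spoon: steel spoon 150 mm long, lying on top of the drawer box, not to be moved
- jar: glass jar with black lid, 50 mm across, 42 mm tall, not to be moved
- disc: engraved steel disc 52 mm across, 6 mm thick, not to be moved
- eraser: white eraser 45 x 22 x 13 mm, not to be moved
- leadbox: blue box of leads 100 x 50 x 16 mm, not to be moved
- adapter: white adapter plug 50 x 28 x 14 mm, not to be moved
Things that resemble listed ones, but are neither listed nor needed, are in the scene too. Leave any turquoise look-alike of the gouge_c alone.

How it is judged (in metres and radians):
On the way, in this order (a step that is already met when the one before it is completed fails the run):
1. the key is fully home in the lock and the lock is turned clockwise to its stop (value of joint lock above 1.15 rad and distance between key_tip and lock_seat below 0.006 m and angle between key's own z axis and vertical below 0.2 rad), for 0.2 s.
2. the drawer is pulled out to its stop (value of joint drawer above 0.13 m), for 0.2 s.
3. every gouge lies in the drawer (x of gouge_a in the frame of drawer_floor between -0.1 and 0.1 m and y of gouge_a in the frame of drawer_floor between -0.122 and 0.122 m and z of gouge_a in the frame of drawer_floor between -0.01 and 0.035 m and x of gouge_b in the frame of drawer_floor between -0.1 and 0.1 m and y of gouge_b in the frame of drawer_floor between -0.122 and 0.122 m and z of gouge_b in the frame of drawer_floor between -0.01 and 0.035 m and x of gouge_c in the frame of drawer_floor between -0.1 and 0.1 m and y of gouge_c in the frame of drawer_floor between -0.122 and 0.122 m and z of gouge_c in the frame of drawer_floor between -0.01 and 0.035 m and x of gouge_d in the frame of drawer_floor between -0.1 and 0.1 m and y of gouge_d in the frame of drawer_floor between -0.122 and 0.122 m and z of gouge_d in the frame of drawer_floor between -0.01 and 0.035 m and linear speed of each of gouge_a, gouge_b, gouge_c, gouge_d below 0.03 m/s), for 0.2 s.
4. the drawer is pushed shut with the gouges in it (value of joint drawer below 0.008 m and x of gouge_a in the frame of drawer_floor between -0.1 and 0.1 m and y of gouge_a in the frame of drawer_floor between -0.122 and 0.122 m and z of gouge_a in the frame of drawer_floor between -0.01 and 0.035 m and x of gouge_b in the frame of drawer_floor between -0.1 and 0.1 m and y of gouge_b in the frame of drawer_floor between -0.122 and 0.122 m and z of gouge_b in the frame of drawer_floor between -0.01 and 0.035 m and x of gouge_c in the frame of drawer_floor between -0.1 and 0.1 m and y of gouge_c in the frame of drawer_floor between -0.122 and 0.122 m and z of gouge_c in the frame of drawer_floor between -0.01 and 0.035 m and x of gouge_d in the frame of drawer_floor between -0.1 and 0.1 m and y of gouge_d in the frame of drawer_floor between -0.122 and 0.122 m and z of gouge_d in the frame of drawer_floor between -0.01 and 0.035 m), for 0.2 s.
5. the key, fully home in the lock, is turned back to lock it (value of joint lock below 0.15 rad and value of joint drawer below 0.008 m and distance between key_tip and lock_seat below 0.006 m and angle between key's own z axis and vertical below 0.2 rad), for 0.2 s.
At the end, for the whole second after the job is handed in: the key stands fully home in its stand (tip within 6 mm of the slot's floor centre, tilt under 0.2 rad) and at rest, the lock is turned back (under 0.15 rad), the drawer is shut (within 8 mm) and every gouge lies inside the drawer (all of step 4 and distance between key_tip and stand_seat below 0.006 m and angle between key's own z axis and vertical below 0.2 rad and value of joint lock below 0.15 rad and linear speed of key below 0.03 m/s); the robot touches nothing.
It fails at once if something else on the desk (pen, spoon, jar, disc, eraser, box of leads or adapter) is moved by more than 30 mm (distance of any of pen, spoon, jar, disc, eraser, leadbox, adapter from where it was at the start of the episode above 0.03 m).
Of gouge_a, gouge_b, gouge_c, gouge_d only 2 to 4 are there at a start; the rules pass over those that are not, and their reading is None.
At some moment in a run one of gouge_a, gouge_b, gouge_c, gouge_d may be knocked a few centimetres aside while the robot is not near it.
It also fails if it takes over 210 s, if anything falls off the work surface, if the arm or the gripper's body presses on something with over 40 N, if the wrist force passes 120 N, or if a joint passes its speed limit or range.

## Working session

There is one attempt and no reset: what is moved stays moved. The work goes in short steps, Python scripts to look and compute and a tool call to move; the robot and the scene stay as the last step left them, time stands still between calls to the robot, and variables do not carry over. Pictures are saved under pics/ and viewed, at most 14 in all, crops included, and the job is handed in when it is done.

Besides the shell and the picture viewer there is one more tool, called as name(argument=value, ...) on one line, values as JSON. drive_tool: Moves the arm, as the interface text tells. Shifts and turns lie within -1 to 1; 1 stands for 10 cm of shift or 180 degrees of turn. Its arguments: {"type":"object","properties":{"commands":{"type":"array","items":{"type":"array","items":{"type":"array","items":{"type":"number","minimum":-1,"maximum":1}}}},"squeeze":{"type":"number"}},"required":["commands"]}

```bash
mkdir -p pics; cat > h.py <<'E'
import numpy as np, cv2
from scipy.spatial.transform import Rotation as R
from workcell import get_state, grab_frame, finish_job, outline_of
def save(f,n,crop=None,s=1):
    im=f["image"][:,:,::-1]
    if crop: c0,r0,c1,r1=crop; im=im[r0:r1,c0:c1]
    cv2.imwrite("pics/"+n,cv2.resize(im,None,fx=s,fy=s,interpolation=cv2.INTER_CUBIC))
def ray(f,p):
    d=np.linalg.inv(f["mtx"])@[p[0],p[1],1]
    o=np.array(f["orientation"]); Rm=R.from_quat(o).as_matrix() if o.size==4 else o.reshape(3,3)
    return np.array(f["position"],float),Rm@d
def at_z(f,p,z):
    o,d=ray(f,p); return o+d*(z-o[2])/d[2]
def tri(*fp):
    A=np.zeros((3,3));b=np.zeros(3)
    for f,p in fp:
        o,d=ray(f,p);d=d/np.linalg.norm(d);P=np.eye(3)-np.outer(d,d);A+=P;b+=P@o
    x=np.linalg.solve(A,b)
    res=[np.linalg.norm((np.eye(3)-np.outer(d/np.linalg.norm(d),d/np.linalg.norm(d)))@(x-o)) for o,d in [ray(*q) for q in fp]]
    return x,res
def proj(f,X):
    o=np.array(f["orientation"]); Rm=R.from_quat(o).as_matrix() if o.size==4 else o.reshape(3,3)
    c=Rm.T@(np.array(X,float)-f["position"]); u=f["mtx"]@c; return u[:2]/u[2]
E
python3 - <<'E'
from h import *
np.set_printoptions(precision=1,suppress=True)
s=get_state();print(s["time"],s["ee_pos"],s["ee_rot"])
T=["key","key_stand","cabinet","lock","drawer_handle","gouge_a","gouge_b","gouge_c","gouge_d","jar","eraser","adapter","leadbox","disc","pen","spoon"]
for c in ["scene","side"]:
    f=grab_frame(c);save(f,c+"0.png",s=1.42);print(c,f["position"],f["orientation"],f["mtx"].ravel())
    for t in T:
        print(t,[(np.round(d["position"]).tolist(),round(d["confidence"],2),int(d["pixels"].sum()), at_z(f,d["position"],10)[:2].round().tolist()) for d in outline_of(c,t)[:5]])
E
```

```text
0.0 [ 229.8 -580.8  230.5] [ 1.   0.2 -0.  -0. ]
scene [932.9 615.1 845.3] [ 0.2  0.9 -0.4 -0.1] [401.9   0.  275.1   0.  401.9 207.5   0.    0.    1. ]
key [([238.0, 125.0], 0.52, 89, [443.0, -512.0])]
key_stand [([240.0, 135.0], 0.64, 197, [463.0, -457.0])]
cabinet [([211.0, 258.0], 0.92, 10734, [766.0, -10.0])]
lock [([258.0, 254.0], 0.58, 299, [654.0, 37.0]), ([242.0, 128.0], 0.34, 77, [440.0, -489.0])]
drawer_handle [([264.0, 232.0], 0.87, 625, [605.0, -21.0])]
gouge_a [([399.0, 309.0], 0.59, 244, [442.0, 341.0]), ([358.0, 287.0], 0.55, 270, [490.0, 246.0]), ([454.0, 322.0], 0.55, 285, [356.0, 426.0]), ([265.0, 167.0], 0.49, 128, [471.0, -263.0]), ([259.0, 149.0], 0.44, 101, [444.0, -352.0])]
gouge_b [([399.0, 309.0], 0.59, 244, [442.0, 341.0]), ([358.0, 287.0], 0.55, 270, [490.0, 246.0]), ([454.0, 322.0], 0.55, 285, [356.0, 426.0]), ([265.0, 167.0], 0.49, 128, [471.0, -263.0]), ([259.0, 149.0], 0.44, 101, [444.0, -352.0])]
gouge_c [([399.0, 309.0], 0.59, 244, [442.0, 341.0]), ([358.0, 287.0], 0.55, 270, [490.0, 246.0]), ([454.0, 322.0], 0.55, 285, [356.0, 426.0]), ([265.0, 167.
[... 1970 characters left out ...]
84, [478.0, 250.0]), ([249.0, 333.0], 0.61, 299, [450.0, -346.0]), ([252.0, 304.0], 0.58, 280, [467.0, -261.0]), ([225.0, 179.0], 0.57, 122, [439.0, 309.0]), ([201.0, 159.0], 0.43, 96, [360.0, 458.0])]
jar [([230.0, 156.0], 0.45, 157, [465.0, 455.0])]
eraser [([279.0, 158.0], 0.49, 42, [644.0, 406.0])]
adapter [([346.0, 345.0], 0.57, 240, [662.0, -418.0]), ([304.0, 226.0], 0.57, 885, [655.0, 6.0])]
leadbox [([351.0, 295.0], 0.75, 741, [715.0, -279.0])]
disc [([345.0, 347.0], 0.31, 280, [658.0, -424.0])]
pen [([324.0, 204.0], 0.53, 103, [737.0, 101.0]), ([264.0, 368.0], 0.25, 543, [473.0, -443.0])]
spoon [([340.0, 205.0], 0.69, 334, [787.0, 89.0]), ([229.0, 155.0], 0.53, 179, [465.0, 466.0])]
```

View pics/scene0.png

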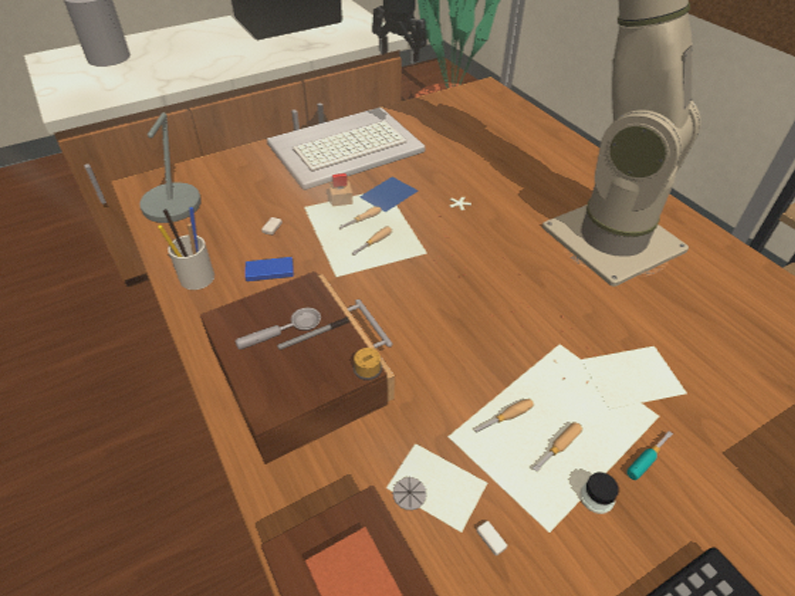

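View pics/side0.png

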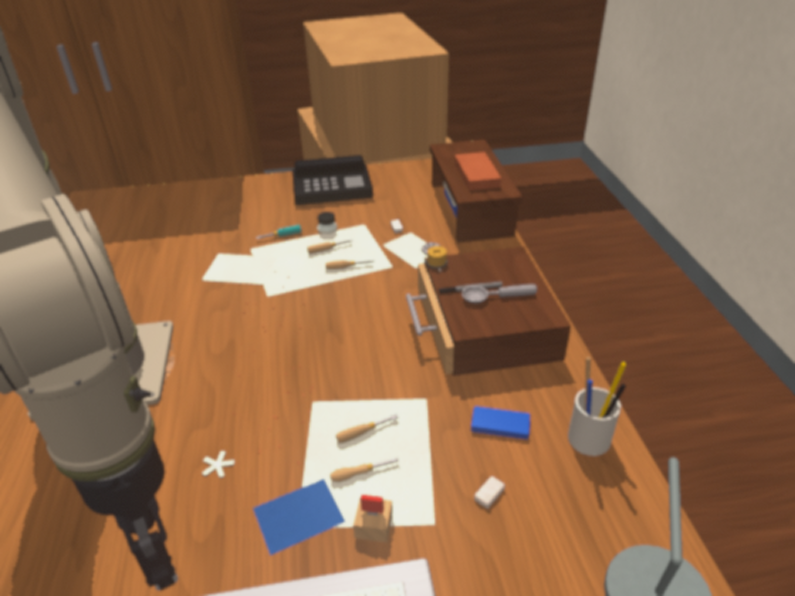

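The scene shows four wooden gouges: two near scene (259,149) and (265,167), and two at (358,287) and (399,309). The turquoise look-alike is at (454,322). The red key is at (238,125) in the stand, and the brass lock is at (258,254). The side view agrees, with the key at (264,353), the lock near (307,180) and the gouges at (249,333), (252,304), (238,187) and (225,179).

Things that could be taken for a gouge: the turquoise tool at scene (454,322), rejected. For the key: only the red head at scene (238,125). The side "key" hits at (238,186) and (229,157) are a gouge and the jar.

```bash
python3 - <<'E'
from h import *
np.set_printoptions(precision=1,suppress=True)
s=get_state();print(R.from_quat(s["ee_rot"]).as_matrix())
F={c:grab_frame(c) for c in["scene","side","wrist"]}
f=F["wrist"];o=np.array(f["orientation"])
Rt=R.from_quat(s["ee_rot"]);print("cam in tool",Rt.inv().apply(np.array(f["position"])-s["ee_pos"]),(Rt.inv()*R.from_quat(o)).as_matrix().ravel(),f["mtx"].ravel())
print("key",tri((F["scene"],(238,125)),(F["side"],(264,353))))
print("stand",tri((F["scene"],(240,135)),(F["side"],(264,369))))
# lock by brass colour in both
for c,box in(("scene",(245,240,275,270)),("side",(295,165,320,195))):
    im=F[c]["image"].astype(int);c0,r0,c1,r1=box;sub=im[r0:r1,c0:c1]
    hsv=cv2.cvtColor(F[c]["image"],cv2.COLOR_RGB2HSV)[r0:r1,c0:c1]
    m=(hsv[...,0]>17)&(hsv[...,0]<30)&(hsv[...,1]>120)&(hsv[...,2]>110)
    ys,xs=np.nonzero(m);print(c,"brass",m.sum(),xs.mean()+c0,ys.mean()+r0,xs.min()+c0,xs.max()+c0,ys.min()+r0,ys.max()+r0)
    for d in outline_of(c,"drawer_handle")[:1]:
        yy,xx=np.nonzero(d["pixels"]);print(c,"handle",d["position"],xx.min(),xx.max(),yy.min(),yy.max())
print("handle",tri((F["scene"],(264,232)),(F["side"],(305,227))))
for c in("scene","side"):
  for d in outline_of(c,"gouge_a")[:6]:
    yy,xx=np.nonzero(d["pixels"]);P=np.array([at_z(F[c],p,8)[:2] for p in zip(xx,yy)])
    m=P.mean(0);u=np.linalg.svd(P-m,full_matrices=0)[2][0];t=(P-m)@u
    print(c,np.round(d["position"]),m,"axis deg",np.degrees(np.arctan2(u[1],u[0])).round(),"len",np.ptp(t))
for z in(90,119):
  print("cab corners at z",z,[at_z(F["scene"],p,z)[:2] for p in((143,221),(225,193),(274,283),(189,321))])
E
```

```text
[[ 0.9  0.4  0. ]
 [ 0.4 -0.9 -0. ]
 [ 0.   0.  -1. ]]
cam in tool [  68.    -0.1 -142.6] [ 0.  -1.  -0.3  1.   0.  -0.   0.  -0.3  1. ] [292.5   0.  281.6   0.  292.5 206.2   0.    0.    1. ]
key (array([ 475. , -442. ,   62.8]), [np.float64(0.15775442550668384), np.float64(0.15775442550676005)])
stand (array([ 470. , -448. ,   15.7]), [np.float64(2.229468898536269), np.float64(2.2294688985363735)])
scene brass 283 258.54416961130744 254.61837455830388 250 267 245 265
scene handle [264.2, 227.8] 226 277 194 281
side brass 124 307.1209677419355 179.53225806451613 302 313 174 186
side handle [232.1, 157.4] 225 235 150 163
handle (array([632.4, -10.7,  29.5]), [np.float64(20.562021826197608), np.float64(20.562021826197412)])
scene [191. 185.] [ 718.9 -286.2] axis deg -23.0 len 97.40406759964648
scene [398. 309.] [447.8 339.5] axis deg 13.0 len 119.37393084390291
scene [419. 346.] [460.8 433.4] axis deg 21.0 len 68.86939740820115
scene [454. 323.] [351.7 428.7] axis deg 11.0 len 120.2343607263463
scene [358. 289.] [488.  253.3] axis deg 1.0 len 113.87226934624226
scene [269. 166.] [ 459.3 -265.3] axis deg 22.0 len 80.45964463712036
side [256. 302.] [ 474.1 -255.1] axis deg -163.0 len 117.51418559205644
side [223. 176.] [440.7 342. ] axis deg -165.0 len 74.74089922650319
side [341. 221.] [781.   25.2] axis deg -94.0 len 451.551944007625
side [250. 329.] [ 454.1 -340.1] axis deg -172.0 len 111.73288880861395
cab corners at z 90 [array([ 884.9, -143.1]), array([ 661.6, -134.2]), array([687.4, 181.1]), array([884.5, 175.1])]
cab corners at z 119 [array([ 886.8, -114. ]), array([ 672. , -105.5]), array([696.8, 197.8]), array([886.3, 192. ])]
```

```bash
cat >> h.py <<'E'
def yaw(s=None):
    s=s or get_state(); M=R.from_quat(s["ee_rot"]).as_matrix(); return np.degrees(np.arctan2(M[1,0],M[0,0]))
def plan(x,y,z,ya=None,frm=None):
    """frm=(x,y,z,yaw); prints turn (units) then tool shift (units) after the turn; yaw in deg of tool x in world"""
    s=get_state(); p=np.array(frm[:3] if frm else s["ee_pos"],float); y0=frm[3] if frm else yaw(s)
    ya=y0 if ya is None else ya; t=-((ya-y0+180)%360-180)
    d=np.array([x,y,z])-p; c,n=np.cos(np.radians(ya)),np.sin(np.radians(ya))
    sh=np.array([c*d[0]+n*d[1], n*d[0]-c*d[1], -d[2]])/100
    print("turn %.4f (%.1f deg)  shift %s"%(t/180,t,sh.round(4)), "yaw now %.2f"%y0)
E
python3 - <<'E'
from h import *
np.set_printoptions(precision=4,suppress=True)
F={c:grab_frame(c) for c in["scene","side"]}
print("lock",tri((F["scene"],(258.5,254.6)),(F["side"],(307.1,179.5))))
print(get_state()["joint_pos"])
plan(475,-442,230); plan(475,-442,230,90);plan(475,-442,230,0)
E
```

```text
lock (array([684.7732, 106.8559, 107.0942]), [np.float64(1.35261973663804), np.float64(1.3526197366381267)])
[ 1.1714  0.3322 -0.0647  1.4601  0.0216  1.3499 -0.0885]
turn -0.0000 (-0.0 deg)  shift [ 2.7903 -0.3927  0.0134] yaw now 21.59
turn -0.3801 (-68.4 deg)  shift [1.3917 2.4502 0.0134] yaw now 21.59
turn 0.1199 (21.6 deg)  shift [ 2.4502 -1.3917  0.0134] yaw now 21.59
```

drive_tool(commands=[[[-1, 0, 0, 0, 0.04], [-1, 0, 0, 0, 0.04], [-1, 0, 0, 0, 0.04], [-1, 0.35, -0.2, 0, 0], [-1, 0.35, -0.2, 0, 0], [-1, 0.35, -0.2, 0, 0], [-1, 0.35, -0.2, 0, 0], [-1, 0.35, -0.2, 0, 0], [-1, 0.35, -0.2, 0, 0], [-1, 0.35, -0.2, 0, 0]]], squeeze=40)

```text
time: 3.15
ee_pos: [476.3, -440.3, 231.5]
ee_rot: [1.0, -0.0, 0.0, 0.0]
wrist_force: [-0.3, -1.1, -0.5]
gripper_width: 85.5
grasp_force: 0.0
```

```bash
python3 - <<'E'
from h import *
np.set_printoptions(precision=1,suppress=True)
s=get_state();print(s["ee_pos"],yaw(s),s["joint_pos"])
f=grab_frame("wrist");save(f,"w1.png",s=1.42)
for t in("key","key_stand"):
  for d in outline_of("wrist",t)[:2]:
    yy,xx=np.nonzero(d["pixels"]);print(t,d["confidence"],d["position"],len(xx),at_z(f,d["position"],70),cv2.minAreaRect(np.c_[xx,yy].astype(np.float32)))
E
```

```text
[ 476.3 -440.3  231.5] -0.019012527383776793 [ 0.8  0.4 -0.1  1.4  0.1  1.4 -0.9]
key 0.54 [280.1, 195.4] 322 [ 472.7 -438.    70. ] ((280.1500244140625, 192.5500030517578), (10.119288444519043, 33.83636474609375), 18.43494987487793)
key 0.39 [278.5, 181.2] 1559 [ 488.  -436.3   70. ] ((280.6999816894531, 185.89999389648438), (43.00697326660156, 44.90434265136719), 18.43494987487793)
key_stand 0.68 [279.2, 181.9] 1551 [ 487.3 -437.    70. ] ((281.05560302734375, 185.78268432617188), (42.675086975097656, 45.221595764160156), 17.927919387817383)
```

View pics/w1.png

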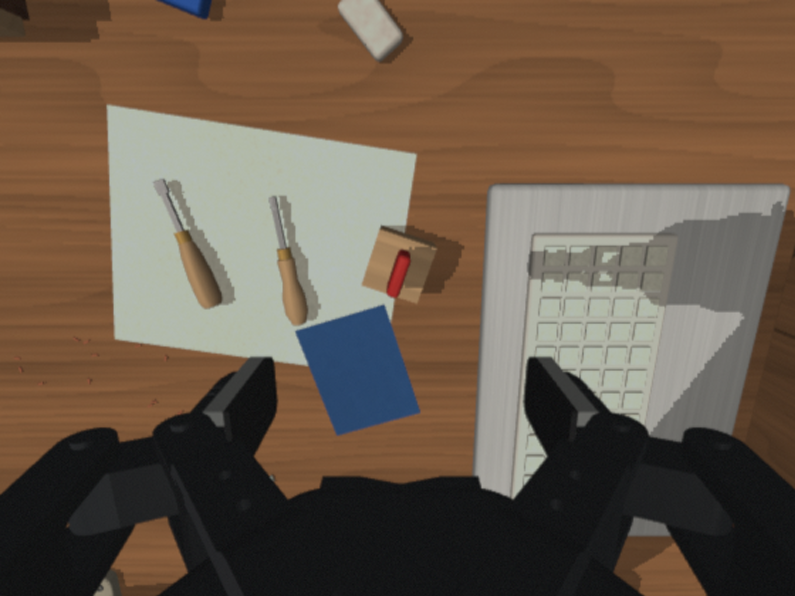

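Key head is at native wrist (280,193) on the stand (279,182), and two wooden gouges lie to its left at (137,190) and (204,205). The key leans about 18° clockwise, and it is the only red-headed item in this close view.

drive_tool(commands=[[[-0.2, 0, 0, 0, 0.04], [-0.2, 0, 0, 0, 0.03], [-0.2, 0, 0, 0, 0.03], [-0.2, 0, 0, 0.2, 0], [-0.2, 0, 0, 0.2, 0], [-0.2, 0, 0, 0.2, 0], [-0.2, 0, 0, 0.1, 0], [-0.2, 0, 0, 0, 0], [-0.2, 0, 0, 0, 0], [-0.2, 0, 0, 0, 0]]])

```text
time: 4.3
ee_pos: [475.3, -441.8, 162.7]
ee_rot: [0.988, -0.157, 0.001, 0.001]
wrist_force: [0.4, 0.1, -0.2]
gripper_width: 50.8
grasp_force: 0.0
```

```bash
cat >> h.py <<'E'
def red(f):
    h=cv2.cvtColor(f["image"],cv2.COLOR_RGB2HSV); m=((h[...,0]<8)|(h[...,0]>172))&(h[...,1]>150)&(h[...,2]>60)
    n,l,st,ce=cv2.connectedComponentsWithStats(m.astype(np.uint8)); i=1+np.argmax(st[1:,4]); yy,xx=np.nonzero(l==i)
    return xx,yy,f["image"][yy,xx].astype(int).sum(1)
E
python3 - <<'E'
from h import *
np.set_printoptions(precision=1,suppress=True)
s=get_state();print(s["ee_pos"],yaw(s),s["gripper_width"])
f=grab_frame("wrist");save(f,"w2.png",crop=(200,80,360,320),s=2.5)
xx,yy,v=red(f);print(len(xx),np.percentile(v,[10,50,90]),xx.min(),xx.max(),yy.min(),yy.max())
P=np.c_[xx,yy].astype(np.float32);print(cv2.minAreaRect(P))
print(at_z(f,cv2.minAreaRect(P)[0],72))
E
```

```text
[ 475.3 -441.8  162.7] -18.02974469349363 50.76937895423081
457 [135.2 257.  280. ] 274 285 188 230
((279.5, 209.0), (42.0, 11.0), 90.0)
[ 477.4 -439.7   72. ]
```

View pics/w2.png

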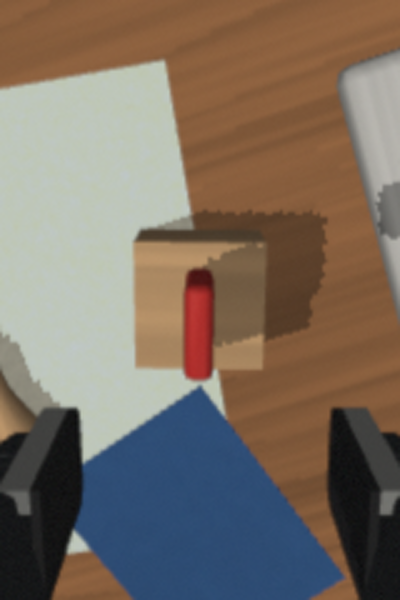

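```bash
python3 - <<'E'
from h import *
np.set_printoptions(precision=2,suppress=True)
s=get_state();f=grab_frame("wrist")
k=at_z(f,(279.5,211.5),72);st=at_z(f,(279.7,202),34)
print(k,st)
for e in((279.5,194),(279.5,230)):print(at_z(f,e,72))
a=[tri((f,(279.5,209)),(g,p)) for g,p in((grab_frame("scene"),(238,125)),(grab_frame("side"),(264,353)))];print(a)
plan(k[0],k[1],110);plan(k[0],k[1],40)
E
```

```text
[ 475.36 -438.96   72.  ] [ 473.82 -438.39   34.  ]
[ 489.53 -443.58   72.  ]
[ 459.86 -433.9    72.  ]
[(array([ 475.83, -439.03,   65.02]), [np.float64(0.27870148040472936), np.float64(0.27870148040459947)]), (array([ 474.62, -438.77,   58.7 ]), [np.float64(0.8318410243407781), np.float64(0.8318410243407911)])]
turn -0.0000 (-0.0 deg)  shift [-0.01 -0.02  0.52] yaw now -18.01
turn -0.0000 (-0.0 deg)  shift [-0.01 -0.02  1.22] yaw now -18.01
```

drive_tool(commands=[[[-0.2, -0.015, -0.025, 0.3, 0], [-0.2, 0, 0, 0.3, 0], [-0.2, 0, 0, 0.3, 0], [-0.2, 0, 0, 0.2, 0], [-0.2, 0, 0, 0.11, 0], [-0.2, 0, 0, 0, 0], [1, 0, 0, 0, 0], [1, 0, 0, 0, 0], [1, 0, 0, 0, 0], [1, 0, 0, 0, 0]]], squeeze=60)

```text
time: 5.5
ee_pos: [475.1, -438.7, 41.6]
ee_rot: [0.988, -0.156, 0.001, 0.0]
wrist_force: [0.3, 1.0, 6.2]
gripper_width: 9.2
grasp_force: 61.1
```

```bash
python3 - <<'E'
from h import *
s=get_state();print(s["ee_pos"],yaw(s),s["gripper_width"],s["grasp_force"],s["wrist_force"],s["torque"])
E
```

```text
[ 475.08436598 -438.73052092   41.64923265] -18.00717124358489 9.167425316175658 61.14336848258972 [0.29925943 1.02051    6.15467698] [0.21807308 0.07482591 0.00640105]
```

drive_tool(commands=[[[1, 0, 0, -0.1, 0], [1, 0, 0, -0.2, 0], [1, 0, 0, -0.3, 0], [1, 0, 0, -0.3, 0], [1, 0, 0, -0.22, 0], [1, 0, 0, 0, 0], [1, 0, 0, 0, 0], [1, 0, 0, 0, 0], [1, 0, 0, 0, 0], [1, 0, 0, 0, 0]]])

```text
time: 6.5
ee_pos: [474.0, -438.1, 151.4]
ee_rot: [0.988, -0.157, -0.001, -0.0]
wrist_force: [0.5, -0.1, -0.6]
gripper_width: 9.4
grasp_force: 60.4
```

```bash
python3 - <<'E'
from h import *
np.set_printoptions(precision=3,suppress=True)
s=get_state();print(s["ee_pos"],yaw(s),s["gripper_width"],s["wrist_force"])
f=grab_frame("wrist");save(f,"w3.png",crop=(220,120,340,270),s=4)
np.savez("stand.npz",p=s["ee_pos"],yaw=yaw(s),img=f["image"],cam=f["position"])
print(proj(f,(475.1,-438.8,34)))
Rt=R.from_quat(s["ee_rot"]);print(Rt.inv().apply(np.array(f["position"])-s["ee_pos"]))
plan(685-10,107,239,-18)
plan(685-10,107,239,0)
E
```

```text
[ 474.003 -438.12   151.445] -18.013267252336323 9.360397935247926 [ 0.453 -0.114 -0.634]
[283.075 200.709]
[  67.663   -0.955 -142.606]
turn -0.0001 (-0.0 deg)  shift [ 0.226 -5.806 -0.874] yaw now -18.01
turn -0.1001 (-18.0 deg)  shift [ 2.009 -5.452 -0.874] yaw now -18.01
```

View pics/w3.png

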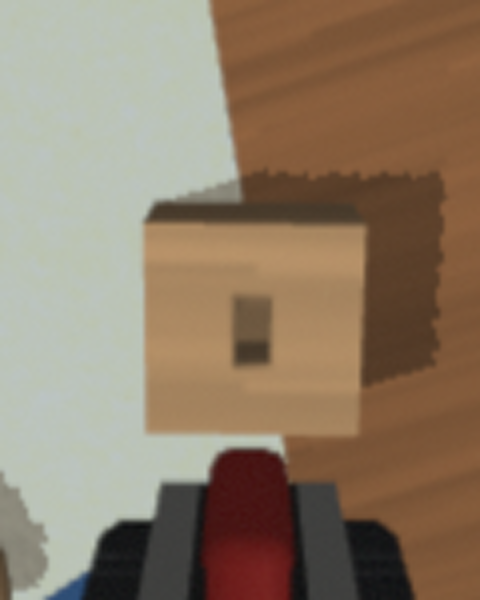

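```bash
python3 - <<'E'
from h import *
np.set_printoptions(precision=3,suppress=True)
for i in range(3):
    f=grab_frame("wrist");s=get_state();print(s["time"],s["ee_pos"],yaw(s),np.abs(s["joint_velocities"]).max(),f["position"])
    Rt=R.from_quat(s["ee_rot"]);print(Rt.inv().apply(at_z(f,(283,202.75),34)-s["ee_pos"]),at_z(f,(283,202.75),34))
E
```

```text
6.6 [ 474.203 -438.245  151.812] -18.011328602185518 0.0032278123618793035 [ 538.858 -458.306  294.17 ]
[ -0.736   0.274 117.812] [ 473.352 -438.224   34.   ]
6.65 [ 474.251 -438.296  151.964] -18.00969295825144 0.003918609959971911 [ 538.9   -458.34   294.364]
[ -0.742   0.278 117.964] [ 473.411 -438.295   34.   ]
6.7 [ 474.327 -438.31   152.079] -18.00860129688586 0.003073084467955586 [ 538.932 -458.366  294.53 ]
[ -0.783   0.322 118.08 ] [ 473.456 -438.351   34.   ]
```

drive_tool(commands=[[[1, 0, -0.1, -0.3, -0.04], [1, 0, -0.2, -0.3, -0.04], [1, 0, -0.2, -0.27, -0.02], [1, 0, -0.4, 0, 0], [1, 0, -0.4, 0, 0], [1, 0, -0.4, 0, 0], [1, 0, -0.4, 0, 0], [1, 0, -0.4, 0, 0], [1, 0, -0.4, 0, 0], [1, 0, -0.4, 0, 0]]])

```text
time: 7.7
ee_pos: [482.3, -107.7, 239.5]
ee_rot: [1.0, -0.0, 0.0, 0.0]
wrist_force: [0.0, 0.4, 0.5]
gripper_width: 9.1
grasp_force: 60.4
```

```bash
python3 - <<'E'
from h import *
s=get_state();print(s["ee_pos"],yaw(s),s["joint_pos"])
plan(675,107,239,0)
E
```

```text
[ 482.27561261 -107.69858595  239.50944987] -0.01582695268802339 [ 0.48630432  0.05942672 -0.3712161   1.76892678  0.02269699  1.31678901
 -1.46107991]
turn -0.0001 (-0.0 deg)  shift [ 1.9272 -2.147   0.0051] yaw now -0.02
```

drive_tool(commands=[[[1, 0.3, -0.35, 0, 0], [1, 0.3, -0.35, 0, 0], [1, 0.3, -0.35, 0, 0], [1, 0.3, -0.35, 0, 0], [1, 0.3, -0.35, 0, 0], [1, 0.3, -0.35, 0, 0], [1, 0.13, -0.05, 0, 0], [1, 0, 0, 0, 0], [1, 0, 0, 0, 0], [1, 0, 0, 0, 0]]])

```text
time: 8.7
ee_pos: [675.2, 104.4, 239.6]
ee_rot: [1.0, -0.001, 0.0, 0.0]
wrist_force: [0.3, 0.1, -0.7]
gripper_width: 9.0
grasp_force: 60.4
```

```bash
python3 - <<'E'
from h import *
np.set_printoptions(precision=3,suppress=True)
f=grab_frame("wrist");s=get_state();print(s["ee_pos"],yaw(s),s["joint_pos"])
save(f,"w4.png",s=1.42)
p=proj(f,(685,107,119));print(p)
c,r=p.round().astype(int)
im=f["image"][r-70:r+70,c-70:c+70,::-1]
cv2.imwrite("pics/w4c.png",cv2.resize(im,None,fx=4,fy=4,interpolation=cv2.INTER_CUBIC));print(c-70,r-70)
E
```

```text
[675.239 104.399 239.781] -0.0947759993957928 [ 0.099  0.501 -0.478  1.251  0.226  1.44  -1.929]
[279.496 191.352]
209 121
```

View pics/w4c.png

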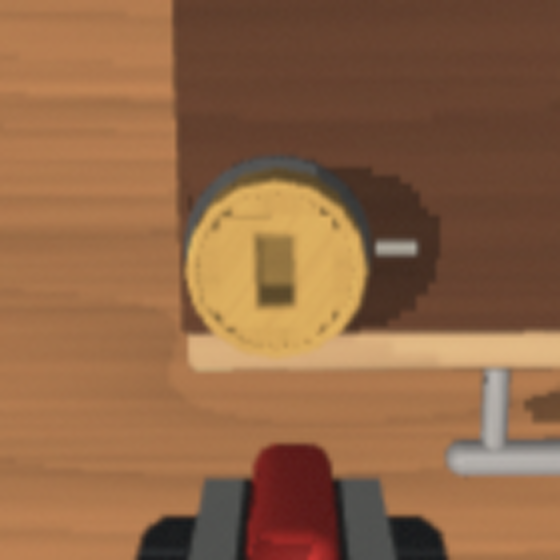

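View pics/w4.png

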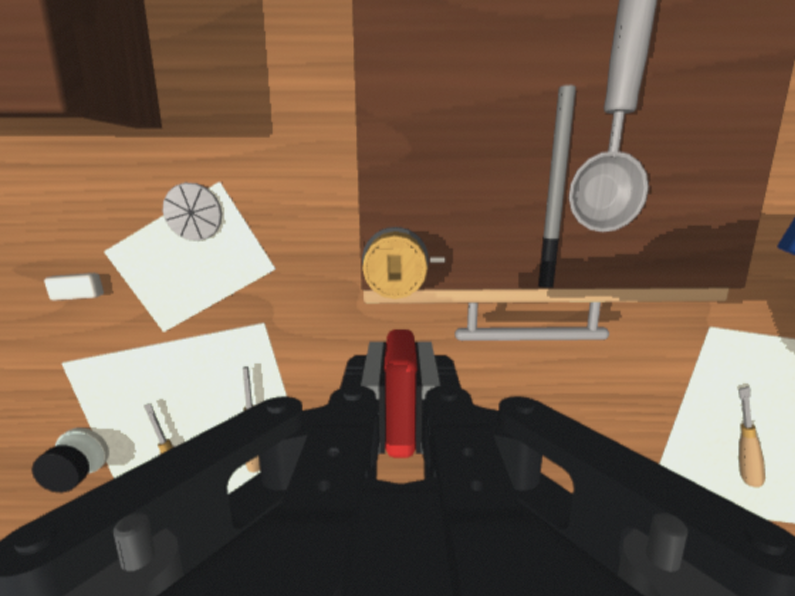

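The lock slot is at wrist native (277.8,188.5), aligned with the tool yaw. The handle bar is near (375,235) and the pen lies on the box top behind it. The key is held straight.

```bash
python3 - <<'E'
from h import *
np.set_printoptions(precision=3,suppress=True)
f=grab_frame("wrist");s=get_state();print(s["ee_pos"],yaw(s))
L=at_z(f,(277.75,188.5),119);print(L)
print("tri",tri((f,(277.75,188.5)),(grab_frame("scene"),(258.5,252))))
plan(L[0]+1.7,L[1]+.2,160,0)
h=[at_z(f,(c/1.42,333/1.42),50) for c in(460,604)];print("handle",h)
for c,r in((365,297),(728,295)):print("front top",at_z(f,(c/1.42,r/1.42),90))
print("pen end",at_z(f,(546/1.42,285/1.42),95))
E
```

```text
[675.257 104.535 239.873] -0.08777766066003745
[687.693 108.589 119.   ]
tri (array([687.339, 108.667, 119.624]), [np.float64(0.48271809704295043), np.float64(0.48271809704277785)])
turn -0.0004 (-0.1 deg)  shift [ 0.141 -0.041  0.799] yaw now -0.08
handle [array([616.356,  53.827,  50.   ]), array([616.289, -68.945,  50.   ])]
front top [659.711 130.599  90.   ]
front top [ 661.087 -134.843   90.   ]
pen end [669.973   0.736  95.   ]
```

drive_tool(commands=[[[1, 0.14, -0.04, 0.2, 0], [1, 0, 0, 0.2, 0], [1, 0, 0, 0.2, 0], [1, 0, 0, 0.15, 0], [1, 0, 0, 0.1, 0], [1, 0, 0, 0, 0], [1, 0, 0, 0, 0], [1, 0, 0, 0, 0], [1, 0, 0, 0, 0], [1, 0, 0, 0, 0]]])

```text
time: 9.85
ee_pos: [689.8, 109.8, 154.9]
ee_rot: [1.0, -0.0, 0.0, -0.0]
wrist_force: [-0.8, -0.1, -1.1]
gripper_width: 8.8
grasp_force: 60.4
```

```bash
python3 - <<'E'
from h import *
np.set_printoptions(precision=3,suppress=True)
s=get_state();print(s["ee_pos"],yaw(s),s["wrist_force"],s["torque"])
plan(689.4,108.8,126.6,0)
E
```

```text
[689.804 109.751 154.92 ] -0.01359203215505796 [-0.757 -0.099 -1.104] [-0.017 -0.037 -0.039]
turn -0.0001 (-0.0 deg)  shift [-0.004  0.009  0.283] yaw now -0.01
```

drive_tool(commands=[[[1, -0.003, 0.007, 0, 0], [1, 0, 0, 0.03, 0], [1, 0, 0, 0.03, 0], [1, 0, 0, 0.03, 0], [1, 0, 0, 0.03, 0], [1, 0, 0, 0.03, 0], [1, 0, 0, 0.03, 0], [1, 0, 0, 0, 0], [1, 0, 0, 0, 0], [1, 0, 0, 0, 0]]])

```text
time: 10.85
ee_pos: [689.4, 109.0, 136.5]
ee_rot: [1.0, -0.0, 0.0, 0.0]
wrist_force: [0.2, 0.3, -0.0]
gripper_width: 8.9
grasp_force: 60.4
```

```bash
python3 - <<'E'
from h import *
np.set_printoptions(precision=3,suppress=True)
s=get_state();print(s["ee_pos"],yaw(s),s["wrist_force"],s["torque"])
plan(689.4,108.8,126.6,0)
E
```

```text
[689.367 109.02  136.508] -0.011603599620769855 [ 0.23   0.262 -0.003] [-0.029  0.028  0.017]
turn -0.0001 (-0.0 deg)  shift [0.    0.002 0.099] yaw now -0.01
```

drive_tool(commands=[[[1, 0, 0.002, 0.03, 0], [1, 0, 0, 0.03, 0], [1, 0, 0, 0.02, 0], [1, 0, 0, 0.02, 0], [1, 0, 0, 0.01, 0], [1, 0, 0, 0, 0], [1, 0, 0, 0, 0], [1, 0, 0, 0, 0], [1, 0, 0, 0, 0], [1, 0, 0, 0, 0]]])

```text
time: 11.85
ee_pos: [689.4, 108.8, 126.5]
ee_rot: [1.0, -0.0, 0.0, 0.0]
wrist_force: [-4.2, -0.9, 7.7]
gripper_width: 8.8
grasp_force: 61.8
```

```bash
python3 - <<'E'
from h import *
np.set_printoptions(precision=3,suppress=True)
s=get_state();print(s["ee_pos"],yaw(s),s["wrist_force"],s["torque"],s["joint_pos"])
E
```

```text
[689.38  108.825 126.52 ] -0.014326315595209202 [-4.192 -0.917  7.743] [-0.281  0.939 -0.014] [ 0.088  0.601 -0.461  1.348  0.268  1.253 -1.957]
```

Fully home, with contact at the expected height. Joint 7 would run out turning clockwise, so I'll release and regrasp half a turn round.

drive_tool(commands=[[[-0.2, 0, 0, 0, 0], [-0.2, 0, 0, 0, 0], [-0.2, 0, 0, 0, 0], [-0.2, 0, 0, 0, 0], [-0.2, 0, 0, -0.1, 0], [-0.2, 0, 0, -0.2, 0], [-0.2, 0, 0, -0.2, 0], [-0.2, 0, 0, -0.2, 0], [-0.2, 0, 0, 0, 0], [-0.2, 0, 0, 0, 0]]])

```text
time: 12.85
ee_pos: [689.5, 108.9, 195.9]
ee_rot: [1.0, -0.0, 0.001, -0.0]
wrist_force: [-0.9, -0.3, -1.1]
gripper_width: 51.1
grasp_force: 0.0
```

drive_tool(commands=[[[-0.2, 0, 0, 0, -0.045], [-0.2, 0, 0, 0, -0.045], [-0.2, 0, 0, 0, -0.045], [-0.2, 0, 0, 0, -0.045], [-0.2, 0, 0, 0, -0.045], [-0.2, 0, 0, 0, -0.045], [-0.2, 0, 0, 0, -0.045], [-0.2, 0, 0, 0, -0.045], [-0.2, 0, 0, 0, -0.045], [-0.2, 0, 0, 0, -0.045]]])

```text
time: 13.85
ee_pos: [688.8, 108.7, 194.1]
ee_rot: [0.759, 0.652, -0.001, -0.0]
wrist_force: [-0.2, -0.2, 0.9]
gripper_width: 51.3
grasp_force: 0.0
```

drive_tool(commands=[[[-0.2, 0, 0, 0, -0.045], [-0.2, 0, 0, 0, -0.045], [-0.2, 0, 0, 0, -0.045], [-0.2, 0, 0, 0, -0.045], [-0.2, 0, 0, 0, -0.045], [-0.2, 0, 0, 0, -0.045], [-0.2, 0, 0, 0, -0.045], [-0.2, 0, 0, 0, -0.045], [-0.2, 0, 0, 0, -0.045], [-0.2, 0, 0, 0, -0.045]]])

```text
time: 14.85
ee_pos: [688.8, 108.6, 194.2]
ee_rot: [0.154, 0.988, -0.0, -0.001]
wrist_force: [-0.1, 0.3, -0.3]
gripper_width: 51.6
grasp_force: 0.0
```

drive_tool(commands=[[[-0.2, 0, 0, 0, -0.04], [-0.2, 0, 0, 0, -0.04], [-0.2, 0, 0, 0, -0.02], [-0.2, 0, 0, 0, 0], [-0.2, 0, 0, 0, 0], [-0.2, 0, 0, 0, 0], [-0.2, 0, 0, 0, 0], [-0.2, 0, 0, 0, 0], [-0.2, 0, 0, 0, 0], [-0.2, 0, 0, 0, 0]]])

```text
time: 15.85
ee_pos: [689.3, 108.8, 195.3]
ee_rot: [0.0, 1.0, -0.0, 0.0]
wrist_force: [0.2, 0.4, -0.3]
gripper_width: 51.0
grasp_force: 0.0
```

```bash
python3 - <<'E'
from h import *
np.set_printoptions(precision=3,suppress=True)
s=get_state();print(s["ee_pos"],yaw(s),s["wrist_force"],s["joint_pos"])
plan(689.4,108.8,126.6,180)
f=grab_frame("wrist");xx,yy,v=red(f);print(len(xx),cv2.minAreaRect(np.c_[xx,yy].astype(np.float32)))
E
```

```text
[689.258 108.787 195.342] 179.9792289338858 [ 0.151  0.415 -0.347] [ 0.387  0.719 -1.016  1.248  0.597  1.481  1.014]
turn -0.0001 (-0.0 deg)  shift [-0.001  0.     0.687] yaw now 179.98
938 ((275.4999694824219, 223.0), (16.999996185302734, 55.99999237060547), 0.0)
```

drive_tool(commands=[[[-0.2, 0, 0, 0.2, 0], [-0.2, 0, 0, 0.2, 0], [-0.2, 0, 0, 0.2, 0], [-0.2, 0, 0, 0.08, 0], [-0.2, 0, 0, 0, 0], [-0.2, 0, 0, 0, 0], [1, 0, 0, 0, 0], [1, 0, 0, 0, 0], [1, 0, 0, 0, 0], [1, 0, 0, 0, 0]]], squeeze=80)

```text
time: 16.9
ee_pos: [689.6, 108.9, 128.1]
ee_rot: [0.0, 1.0, 0.0, 0.001]
wrist_force: [-0.5, -0.4, 2.7]
gripper_width: 9.2
grasp_force: 78.0
```

drive_tool(commands=[[[1, 0, 0, 0, 0.03], [1, 0, 0, 0, 0.03], [1, 0, 0, 0, 0.03], [1, 0, 0, 0, 0.03], [1, 0, 0, 0, 0.03], [1, 0, 0, 0, 0.03], [1, 0, 0, 0, 0.03], [1, 0, 0, 0, 0], [1, 0, 0, 0, 0], [1, 0, 0, 0, 0]]])

```text
time: 17.9
ee_pos: [689.5, 107.4, 128.0]
ee_rot: [0.325, 0.946, -0.001, 0.001]
wrist_force: [-2.3, -4.9, 6.0]
gripper_width: 8.4
grasp_force: 78.2
```

```bash
python3 - <<'E'
from h import *
np.set_printoptions(precision=3,suppress=True)
s=get_state();print(s["ee_pos"],yaw(s),s["gripper_width"],s["wrist_force"],s["torque"],s["joint_pos"])
E
```

```text
[689.453 107.352 127.979] 142.12211902021252 8.397071910734434 [-2.308 -4.892  6.012] [-1.062  0.664  0.036] [ 0.334  0.719 -0.876  1.33   0.549  1.339  0.371]
```

drive_tool(commands=[[[1, 0, 0, 0, 0.03], [1, 0, 0, 0, 0.03], [1, 0, 0, 0, 0.03], [1, 0, 0, 0, 0.03], [1, 0, 0, 0, 0.03], [1, 0, 0, 0, 0.03], [1, 0, 0, 0, 0.025], [1, 0, 0, 0, 0], [1, 0, 0, 0, 0], [1, 0, 0, 0, 0]]])

```text
time: 18.9
ee_pos: [688.7, 106.3, 127.9]
ee_rot: [0.607, 0.794, -0.002, 0.001]
wrist_force: [-7.6, -8.5, 9.3]
gripper_width: 8.8
grasp_force: 78.7
```

```bash
python3 - <<'E'
from h import *
np.set_printoptions(precision=3,suppress=True)
s=get_state();print(s["ee_pos"],yaw(s),s["gripper_width"],s["wrist_force"],s["torque"],s["joint_pos"])
f=grab_frame("wrist");save(f,"w5.png",crop=(180,100,380,300),s=2)
E
```

```text
[688.675 106.271 127.922] 105.18829668956214 8.820933720864007 [-7.58  -8.476  9.273] [-1.797  1.86   0.001] [ 0.273  0.677 -0.761  1.334  0.466  1.313 -0.23 ]
```

drive_tool(commands=[[[1, 0, 0, 0, 0.01], [1, 0, 0, 0, 0.01], [1, 0, 0, 0, 0], [1, 0, 0, 0, 0], [1, 0, 0, 0, 0], [-0.2, 0, 0, 0, 0], [-0.2, 0, 0, 0, 0], [-0.2, 0, 0, 0, 0], [-0.2, 0, 0, 0, 0], [-0.2, 0, 0, 0, 0]]])

```text
time: 19.95
ee_pos: [689.2, 109.0, 127.2]
ee_rot: [0.631, 0.776, 0.0, -0.0]
wrist_force: [0.0, 0.8, 0.2]
gripper_width: 51.3
grasp_force: 0.0
```

drive_tool(commands=[[[-0.2, 0, 0, -0.2, 0], [-0.2, 0, 0, -0.2, 0], [-0.2, 0, 0, -0.2, 0], [-0.2, 0, 0, -0.2, 0], [-0.2, 0, 0, -0.2, 0], [-0.2, 0, 0, -0.2, 0], [-0.2, 0, 0, 0, 0], [-0.2, 0, 0, 0, 0], [-0.2, 0, 0, 0, 0], [-0.2, 0, 0, 0, 0]]])

```text
time: 20.95
ee_pos: [688.9, 108.6, 246.1]
ee_rot: [0.631, 0.775, -0.001, -0.0]
wrist_force: [-0.4, -1.0, -0.0]
gripper_width: 51.0
grasp_force: 0.0
```

```bash
python3 - <<'E'
from h import *
np.set_printoptions(precision=3,suppress=True)
s=get_state();print(s["ee_pos"],yaw(s),s["gripper_width"],s["wrist_force"],s["joint_pos"])
f=grab_frame("wrist");save(f,"w6.png",s=1.42)
xx,yy,v=red(f);print(len(xx),cv2.minAreaRect(np.c_[xx,yy].astype(np.float32)))
print(at_z(f,cv2.minAreaRect(np.c_[xx,yy].astype(np.float32))[0],155))
plan(616.3,-25,180,180);plan(616.3,-25,180,0)
E
```

```text
[688.932 108.585 246.116] 101.68711001541959 51.00887218968004 [-0.369 -1.002 -0.029] [ 0.255  0.602 -0.777  1.18   0.409  1.513 -0.249]
548 ((277.0, 207.0), (44.0, 12.0), 90.0)
[685.567 110.71  155.   ]
turn -0.4350 (-78.3 deg)  shift [ 0.727 -1.337  0.663] yaw now 101.69
turn 0.5650 (101.7 deg)  shift [-0.727  1.337  0.663] yaw now 101.69
```

View pics/w6.png

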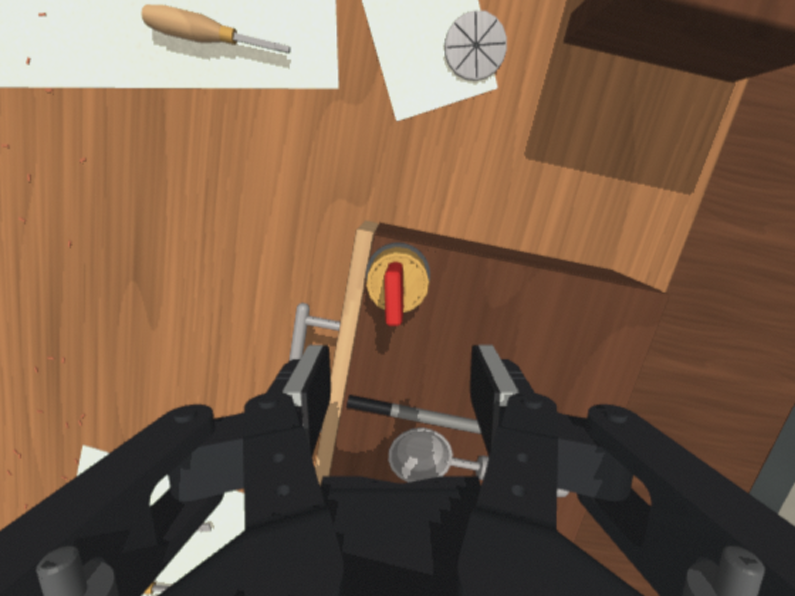

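The key stands home in the lock at native (277,207), turned about 77°. Next, the handle.

drive_tool(commands=[[[0.43, 0, 0, 0, 0.035], [0.43, 0, 0, 0, 0.03], [0.43, -0.3, -0.15, 0, 0], [0.43, -0.35, -0.2, 0, 0], [0.43, -0.35, -0.2, 0.1, 0], [0.43, -0.34, -0.18, 0.3, 0], [0.43, 0, 0, 0.36, 0], [0.43, 0, 0, 0, 0], [0.43, 0, 0, 0, 0], [0.43, 0, 0, 0, 0]]])

```text
time: 22.0
ee_pos: [617.4, -23.5, 173.3]
ee_rot: [0.706, 0.708, 0.001, 0.001]
wrist_force: [0.4, 0.4, 0.3]
gripper_width: 24.4
grasp_force: 0.0
```

```bash
python3 - <<'E'
from h import *
np.set_printoptions(precision=3,suppress=True)
s=get_state();print(s["ee_pos"],yaw(s),s["gripper_width"],s["joint_pos"])
f=grab_frame("wrist");save(f,"w7.png",s=1.42)
E
```

```text
[617.378 -23.541 173.272] 90.10159004175729 24.404359040346115 [ 0.537  0.454 -0.751  1.528  0.317  1.283 -0.252]
```

View pics/w7.png

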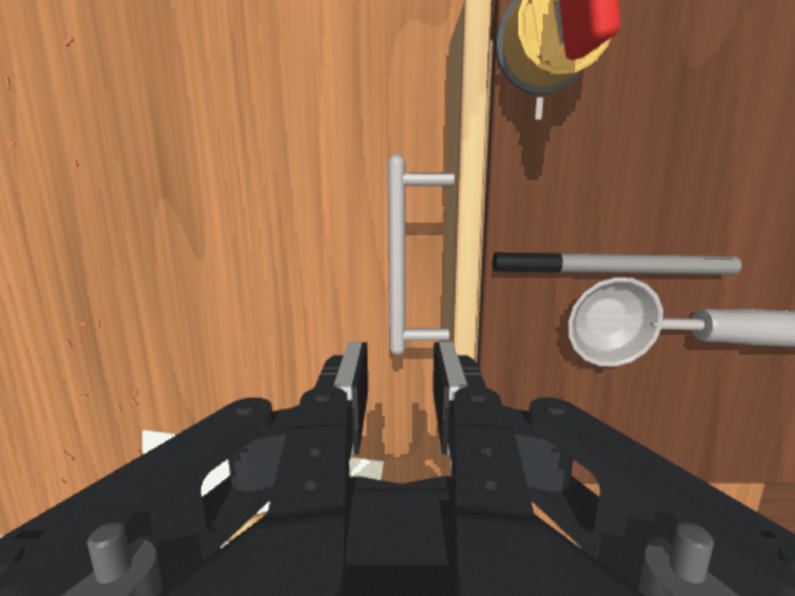

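```bash
python3 - <<'E'
from h import *
np.set_printoptions(precision=2,suppress=True)
f=grab_frame("wrist");s=get_state()
a=at_z(f,(279.6,111.5),50);b=at_z(f,(279.6,247),50);print(a,b,np.linalg.norm(a-b)); c=(a+b)/2
plan(c[0],c[1]-10,33,90)
print("front edge",at_z(f,(325,200),72),"fl",at_z(f,(342,100),80))
E
```

```text
[616.75  56.28  50.  ] [616.87 -70.14  50.  ] 126.4167773200538
turn 0.0005 (0.1 deg)  shift [ 0.07 -0.01  1.4 ] yaw now 90.08
front edge [655.96 -17.12  72.  ] fl [664.38  63.33  80.  ]
```

drive_tool(commands=[[[0.43, 0.07, -0.006, 0.2, 0], [0.43, 0, 0, 0.3, 0], [0.43, 0, 0, 0.3, 0], [0.43, 0, 0, 0.3, 0], [0.43, 0, 0, 0.2, 0], [0.43, 0, 0, 0.1, 0], [0.43, 0, 0, 0, 0], [1, 0, 0, 0, 0], [1, 0, 0, 0, 0], [1, 0, 0, 0, 0]]], squeeze=60)

```text
time: 23.1
ee_pos: [615.6, -17.6, 33.0]
ee_rot: [0.707, 0.707, -0.0, 0.0]
wrist_force: [-8.5, -0.6, 10.6]
gripper_width: 8.9
grasp_force: 58.6
```

```bash
python3 - <<'E'
from h import *
np.set_printoptions(precision=3,suppress=True)
s=get_state();print(s["ee_pos"],yaw(s),s["gripper_width"],s["grasp_force"],s["wrist_force"],s["torque"])
E
```

```text
[615.648 -17.586  33.014] 90.03018467817493 8.903022597982712 58.620007038116455 [-8.544 -0.551 10.617] [-0.016  1.782  0.04 ]
```

drive_tool(commands=[[[1, 0, -0.05, 0, 0], [1, 0, -0.1, 0, 0], [1, 0, -0.15, 0, 0], [1, 0, -0.2, 0, 0], [1, 0, -0.2, 0, 0], [1, 0, -0.2, 0, 0], [1, 0, -0.2, 0, 0], [1, 0, -0.15, 0, 0], [1, 0, -0.1, 0, 0], [1, 0, -0.05, 0, 0]]])

```text
time: 24.1
ee_pos: [476.5, -18.3, 32.9]
ee_rot: [0.707, 0.707, 0.001, 0.002]
wrist_force: [1.4, -0.2, 9.3]
gripper_width: 8.5
grasp_force: 59.5
```

```bash
python3 - <<'E'
from h import *
np.set_printoptions(precision=3,suppress=True)
s=get_state();print(s["ee_pos"],yaw(s),s["gripper_width"],s["grasp_force"],s["wrist_force"],s["joint_pos"])
E
```

```text
[476.484 -18.251  32.944] 89.99785852375436 8.450606613164172 59.52773988246918 [ 1.447 -0.158  9.265] [ 0.652  0.33  -0.786  2.017  0.298  0.906 -0.293]
```

drive_tool(commands=[[[1, 0, -0.03, 0, 0], [1, 0, 0, 0, 0], [1, 0, 0, 0, 0], [0.43, 0, 0, 0, 0], [0.43, 0, 0, 0, 0], [0.43, 0, 0, -0.2, 0], [0.43, 0, 0, -0.4, 0], [0.43, 0, 0, -0.5, 0], [0.43, 0, 0, -0.5, 0], [0.43, 0, 0, -0.4, 0]]])

```text
time: 25.1
ee_pos: [472.3, -17.7, 233.9]
ee_rot: [0.707, 0.707, 0.0, 0.001]
wrist_force: [0.6, -0.3, 0.1]
gripper_width: 24.3
grasp_force: 0.0
```

drive_tool(commands=[[[0, 0, 0, 0, 0.044], [0, 0, 0, 0, 0.044], [0, 0, 0, 0, 0.044], [0, 0, 0, 0, 0.044], [0, 0, 0, 0, 0.044], [0, 0, 0, 0, 0.044], [0, 0, 0, 0, 0.044], [0, 0, 0, 0, 0.044], [0, 0, 0, 0, 0.037], [0, 0, 0, 0, 0]]])

```text
time: 26.1
ee_pos: [472.1, -18.0, 231.0]
ee_rot: [0.985, 0.173, -0.0, 0.0]
wrist_force: [-0.8, 0.2, -0.1]
gripper_width: 42.9
grasp_force: 0.0
```

```bash
python3 - <<'E'
from h import *
np.set_printoptions(precision=3,suppress=True)
s=get_state();print(s["ee_pos"],yaw(s),s["gripper_width"],s["wrist_force"],s["joint_pos"])
plan(440,-300,230,20)
f=grab_frame("scene");save(f,"s8.png",crop=(120,130,480,400),s=2.2)
E
```

```text
[472.075 -18.026 231.007] 19.87287927623009 42.863126291336044 [-0.756  0.176 -0.055] [ 0.749  0.045 -0.816  1.811  0.035  1.3   -1.3  ]
turn -0.0007 (-0.1 deg)  shift [-1.266  2.54   0.01 ] yaw now 19.87
```

View pics/s8.png

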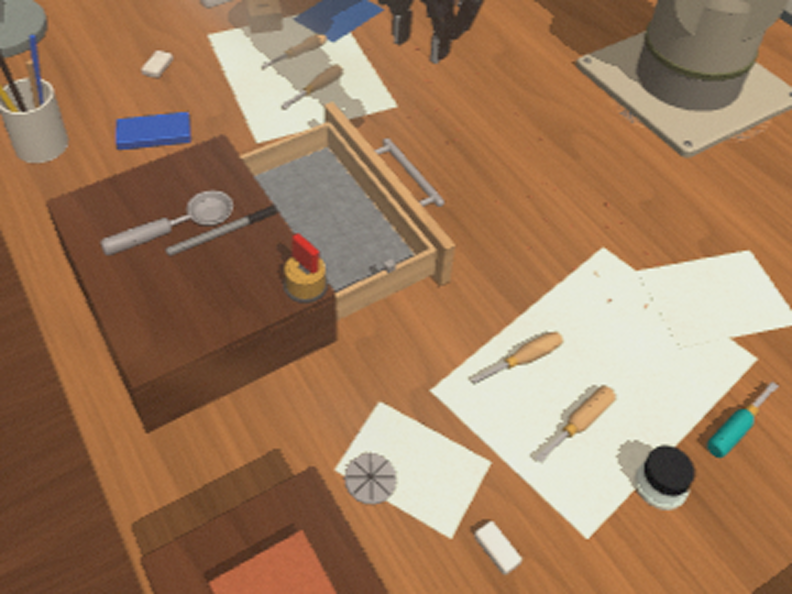

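The drawer is out and empty, apart from a small grey bit at its left wall near scene (297,250). The key stays in the lock and all four gouges are where they were. Next, the right pair.

drive_tool(commands=[[[0, -0.15, 0.3, 0, 0], [0, -0.2, 0.4, 0, 0], [0, -0.2, 0.4, 0, 0], [0, -0.2, 0.4, 0, 0], [0, -0.2, 0.4, 0, 0], [0, -0.2, 0.4, 0, 0], [0, -0.12, 0.24, 0, 0], [0, 0, 0, 0, 0], [0, 0, 0, 0, 0], [0, 0, 0, 0, 0]]])

```text
time: 27.15
ee_pos: [440.4, -298.9, 231.3]
ee_rot: [0.985, 0.175, 0.0, -0.0]
wrist_force: [0.3, 0.3, 0.3]
gripper_width: 43.0
grasp_force: 0.0
```

```bash
cat >> h.py <<'E'
def wood(f,m,zh=10):
    """wooden handle inside mask m: centre, axis toward blade, on plane zh"""
    h=cv2.cvtColor(f["image"],cv2.COLOR_RGB2HSV)
    w=m&(h[...,1]>95)&(h[...,0]<22)&(h[...,2]>70)
    yy,xx=np.nonzero(w); P=np.array([at_z(f,p,zh)[:2] for p in zip(xx,yy)])
    ya,xa=np.nonzero(m); A=np.array([at_z(f,p,zh)[:2] for p in zip(xa,ya)])
    r=cv2.minAreaRect(P.astype(np.float32)); c=P.mean(0)
    u=np.linalg.svd(A-A.mean(0),full_matrices=0)[2][0]
    if u@(A.mean(0)-c)<0:u=-u
    t=(P-c)@u; mid=c+u*(np.percentile(t,1)+np.percentile(t,99))/2
    n=np.array([-u[1],u[0]]); q=(P-c)@n; mid+=n*(np.percentile(q,1)+np.percentile(q,99))/2
    ta=(A-mid)@u
    return mid,np.degrees(np.arctan2(u[1],u[0])),np.ptp(np.percentile(t,[1,99])),np.ptp(np.percentile(q,[1,99])),ta.min(),ta.max()
def gouges(f,cam="wrist"):
    out=[]
    for d in outline_of(cam,"gouge_a"):
        try: g=wood(f,d["pixels"])
        except Exception as e: continue
        out.append(g);print("conf %.2f px %s mid %s ang %.1f len %.0f wid %.0f ext %.0f..%.0f"%(d["confidence"],np.round(d["position"]),g[0].round(1),*g[1:]))
    return out
E
python3 - <<'E'
from h import *
np.set_printoptions(precision=3,suppress=True)
s=get_state();print(s["ee_pos"],yaw(s),s["joint_pos"])
f=grab_frame("wrist");save(f,"w9.png",s=1.42);gouges(f)
E
```

```text
[ 440.413 -298.91   231.319] 20.16092822870443 [ 1.022  0.172 -0.567  1.681  0.095  1.316 -0.781]
conf 0.82 px [314. 184.] mid [ 450.3 -341.2] ang 8.2 len 68 wid 17 ext -37..80
conf 0.65 px [260. 145.] mid [ 466.6 -258.3] ang 16.9 len 68 wid 17 ext -38..80
```

View pics/w9.png

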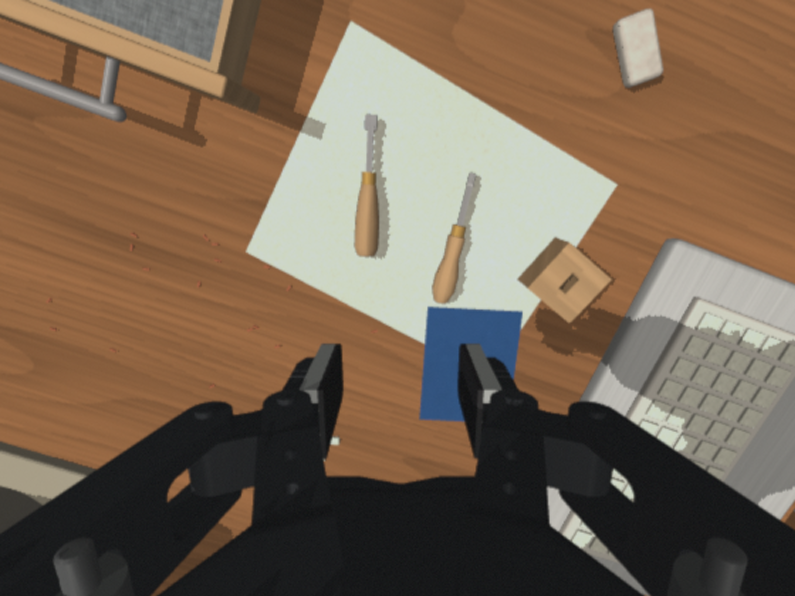

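Wrist view shows gouge 1 at (314,184) and gouge 2 at (260,145) with the stand empty at (400,197). I'll move above gouge 1 and take a second view to check height.

```bash
python3 - <<'E'
from h import *
plan(446,-341.4,120,8.2)
plan(446,-341.4,4,8.2,frm=(446,-341.4,120,8.2))
E
```

```text
turn 0.0663 (11.9 deg)  shift [-0.0055  0.4272  1.115 ] yaw now 20.13
turn -0.0000 (-0.0 deg)  shift [0.   0.   1.16] yaw now 8.20
```

drive_tool(commands=[[[0, 0, 0, 0, 0.036], [0, 0, 0, 0, 0.03], [0, 0, 0.21, 0.3, 0], [0, 0, 0.22, 0.3, 0], [0, 0, 0, 0.3, 0], [0, 0, 0, 0.2, 0], [0, 0, 0, 0, 0], [0, 0, 0, 0, 0], [0, 0, 0, 0, 0], [0, 0, 0, 0, 0]]])

```text
time: 28.25
ee_pos: [446.8, -343.1, 122.8]
ee_rot: [0.997, 0.071, 0.001, 0.001]
wrist_force: [0.1, 0.4, 0.3]
gripper_width: 42.4
grasp_force: 0.0
```

```bash
python3 - <<'E'
from h import *
np.set_printoptions(precision=2,suppress=True)
s=get_state();print(s["ee_pos"],yaw(s))
f=grab_frame("wrist");
for c in(f,):
  g=gouges(f)
fs=grab_frame("side")
d=min(outline_of("side","gouge_a"),key=lambda d:np.hypot(*(np.array(d["position"])-(250,331))))
w=min(outline_of("wrist","gouge_a"),key=lambda d:abs(d["position"][0]-281))
fs2=[(q["pixels"],F) for q,F in((d,fs),(w,f))]
c=[]
for m,F in fs2:
    h=cv2.cvtColor(F["image"],cv2.COLOR_RGB2HSV);k=m&(h[...,1]>95)&(h[...,0]<22)&(h[...,2]>70);yy,xx=np.nonzero(k);c.append((F,(xx.mean(),yy.mean())))
print("tri",tri(*c))
m=g[0];u=np.array([np.cos(np.radians(m[1])),np.sin(np.radians(m[1]))]);o=m[0]+u*(m[4]+31);t=s
o=o+1.7*np.array([np.cos(np.radians(yaw(s))),np.sin(np.radians(yaw(s)))]);print(o);plan(o[0],o[1],4,m[1])
E
```

```text
[ 446.81 -343.09  122.83] 8.113941470244932
conf 0.88 px [280. 192.] mid [ 450.1 -341.3] ang 8.0 len 69 wid 17 ext -36..80
conf 0.85 px [183. 161.] mid [ 466.4 -257.8] ang 16.8 len 69 wid 18 ext -36..80
tri (array([ 445.97, -340.93,    5.26]), [np.float64(2.334313826816219), np.float64(2.334313826816321)])
[ 446.54 -341.81]
turn 0.0007 (0.1 deg)  shift [ 0.01 -0.01  1.18] yaw now 8.08
```

drive_tool(commands=[[[0, 0, -0.012, 0.3, 0], [0, 0, 0, 0.3, 0], [0, 0, 0, 0.3, 0], [0, 0, 0, 0.2, 0], [0, 0, 0, 0.08, 0], [0, 0, 0, 0, 0], [1, 0, 0, 0, 0], [1, 0, 0, 0, 0], [1, 0, 0, 0, 0], [1, 0, 0, 0, 0]]], squeeze=40)

```text
time: 29.5
ee_pos: [446.8, -342.3, 4.8]
ee_rot: [0.998, 0.071, 0.001, 0.001]
wrist_force: [-0.2, 0.9, 6.4]
gripper_width: 19.0
grasp_force: 40.1
```

drive_tool(commands=[[[1, 0, 0, -0.1, 0], [1, 0, 0, -0.3, 0], [1, 0, 0, -0.4, 0], [1, 0, 0, -0.4, 0], [1, 0, 0, -0.3, 0], [1, 0, 0, 0, 0.022], [1, 0, 0, 0, 0.022], [1, 0, 0, 0, 0], [1, 0, 0, 0, 0], [1, 0, 0, 0, 0]]])

```text
time: 30.5
ee_pos: [445.8, -341.5, 153.4]
ee_rot: [1.0, 0.002, -0.0, -0.0]
wrist_force: [0.6, -1.0, 0.4]
gripper_width: 19.1
grasp_force: 39.2
```

```bash
python3 - <<'E'
from h import *
np.set_printoptions(precision=2,suppress=True)
s=get_state();print(s["ee_pos"],yaw(s),s["gripper_width"],s["grasp_force"],s["joint_pos"])
plan(570,-80,150,0)
# drawer landmarks in the side/scene views
f=grab_frame("scene");g=lambda p:(120+p[0]/2.2,130+p[1]/2.2)
for n,p,z in(("panel top R",(333,110),72),("panel top L inner",(438,245),72),("floor near R corner",(330,150),20),("floor near L corner",(410,252),20)):
    print(n,at_z(f,g(p),z))
d=outline_of("wrist","gouge_a")
f=grab_frame("wrist");save(f,"w10.png",s=1.42)
E
```

```text
[ 445.82 -341.51  153.37] 0.267643433774034 19.11781218803933 39.22393083572388 [ 1.    0.29 -0.5   1.71  0.15  1.18 -1.11]
turn 0.0015 (0.3 deg)  shift [ 1.24 -2.62  0.03] yaw now 0.27
panel top R [ 516.89 -135.74   72.  ]
panel top L inner [524.57 120.08  72.  ]
floor near R corner [ 531.07 -119.05   20.  ]
floor near L corner [532.22  79.29  20.  ]
```

drive_tool(commands=[[[1, 0.1, -0.22, 0, 0.001], [1, 0.19, -0.4, 0, 0], [1, 0.19, -0.4, 0, 0], [1, 0.19, -0.4, 0, 0], [1, 0.19, -0.4, 0, 0], [1, 0.19, -0.4, 0, 0], [1, 0.18, -0.4, 0, 0], [1, 0, 0, 0, 0], [1, 0, 0, 0, 0], [1, 0, 0, 0, 0]]])

```text
time: 31.65
ee_pos: [568.6, -80.8, 153.1]
ee_rot: [1.0, -0.001, -0.0, 0.0]
wrist_force: [-0.9, -0.4, -1.3]
gripper_width: 19.3
grasp_force: 39.3
```

```bash
python3 - <<'E'
from h import *
np.set_printoptions(precision=2,suppress=True)
s=get_state();print(s["ee_pos"],yaw(s),s["gripper_width"],s["joint_pos"])
plan(569,-79,30,0)
f=grab_frame("wrist");save(f,"w11.png",s=1.42)
E
```

```text
[568.57 -80.78 153.08] -0.07045682519686092 19.26916734911146 [ 0.6   0.35 -0.65  1.67  0.22  1.2  -1.67]
turn -0.0004 (-0.1 deg)  shift [ 0.   -0.02  1.23] yaw now -0.07
```

View pics/w11.png

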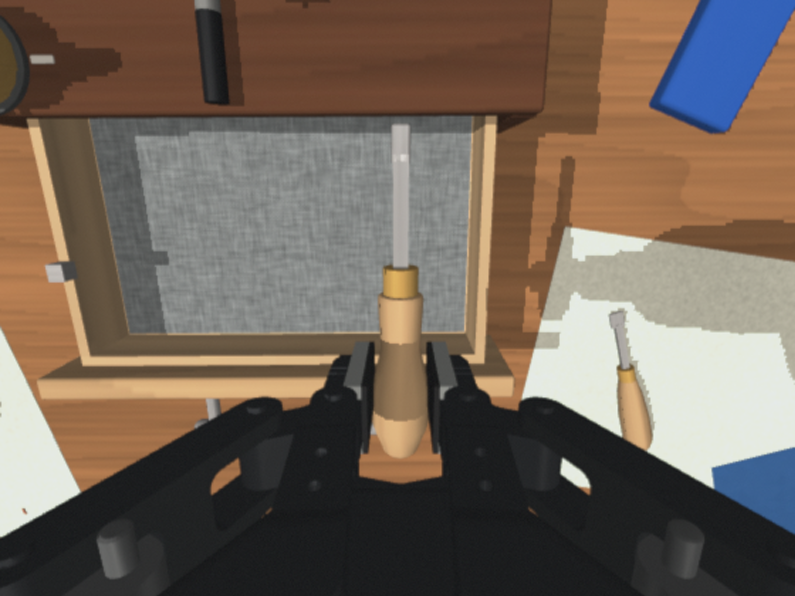

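Wrist view shows the drawer floor spanning columns 130–472 (scaled) and rows 118–333. The held gouge lies straight at column 400, pointing into the drawer, clear of the walls.

```bash
python3 - <<'E'
from h import *
np.set_printoptions(precision=1,suppress=True)
f=grab_frame("wrist");g=lambda c,r:(c/1.42,r/1.42)
for z in(15,20,25):
    print(z,"FR",at_z(f,g(466,333),z),"FL",at_z(f,g(130,333),z),"R",at_z(f,g(473,118),z),"L",at_z(f,g(90,118),z))
for z in(55,60,65): print(z,"wall top R in",at_z(f,g(484,330),z),"L in",at_z(f,g(90,355),z), "front in top?",at_z(f,g(300,362),z+18))
print("box edge",at_z(f,g(300,115),90))
E
```

```text
15 FR [ 529.2 -128.1   15. ] FL [529.4 114.   15. ] R [ 673.1 -126.5   15. ] L [673.3 114.1  15. ]
20 FR [ 531.1 -127.2   20. ] FL [531.3 110.5  20. ] R [ 672.4 -125.7   20. ] L [672.7 110.7  20. ]
25 FR [ 533.  -126.4   25. ] FL [533.2 107.   25. ] R [ 671.8 -124.9   25. ] L [672.  107.2  25. ]
55 wall top R in [ 546.4 -132.3   55. ] L in [530.  113.9  55. ] front in top? [533.4 -22.2  73. ]
60 wall top R in [ 548.3 -131.2   60. ] L in [532.2 109.8  60. ] front in top? [535.7 -23.5  78. ]
65 wall top R in [ 550.2 -130.1   65. ] L in [534.4 105.8  65. ] front in top? [538.  -24.8  83. ]
box edge [664.7 -34.7  90. ]
```

drive_tool(commands=[[[1, 0.05, 0.02, 0.2, 0], [1, 0, 0, 0.3, 0], [1, 0, 0, 0.3, 0], [1, 0, 0, 0.3, 0], [1, 0, 0, 0.12, 0], [1, 0, 0, 0.04, 0], [1, 0, 0, 0, 0], [1, 0, 0, 0, 0], [0.4, 0, 0, 0, 0], [0.4, 0, 0, 0, 0]]])

```text
time: 32.75
ee_pos: [574.5, -81.8, 28.3]
ee_rot: [1.0, -0.0, 0.001, 0.0]
wrist_force: [-1.1, 0.1, 0.2]
gripper_width: 25.7
grasp_force: 0.0
```

drive_tool(commands=[[[0.4, 0, 0, -0.1, 0], [0.4, 0, 0, -0.3, 0], [0.4, 0, 0, -0.4, 0], [0.4, 0, 0, -0.4, 0], [0.2, 0, 0.1, -0.1, -0.03], [0, -0.1, 0.3, 0, -0.03], [0, -0.2, 0.3, 0, -0.034], [0, -0.2, 0.4, 0, 0], [0, -0.2, 0.3, 0, 0], [0, 0, 0, 0, 0]]])

```text
time: 33.75
ee_pos: [532.6, -240.8, 157.9]
ee_rot: [0.99, 0.143, -0.001, 0.001]
wrist_force: [-0.2, 0.3, -0.2]
gripper_width: 42.8
grasp_force: 0.0
```

```bash
python3 - <<'E'
from h import *
np.set_printoptions(precision=2,suppress=True)
s=get_state();print(s["ee_pos"],yaw(s),s["gripper_width"],s["joint_pos"])
f=grab_frame("wrist")
for m in gouges(f):
    u=np.array([np.cos(np.radians(m[1])),np.sin(np.radians(m[1]))]);o=m[0]+u*(m[4]+31)+1.7*np.array([np.cos(np.radians(yaw(s))),np.sin(np.radians(yaw(s)))]);print(o)
plan(462.5,-259.4,60,16.9)
E
```

```text
[ 532.64 -240.79  157.92] 16.43822470142607 42.836805740544726 [ 0.85  0.36 -0.62  1.64  0.22  1.21 -1.1 ]
conf 0.95 px [279. 255.] mid [ 465.  -258.8] ang 16.9 len 71 wid 18 ext -38..81
conf 0.55 px [122.  88.] mid [577.3 -69.9] ang -0.8 len 74 wid 22 ext -39..86
[ 459.97 -260.3 ]
[570.68 -69.33]
turn -0.0005 (-0.1 deg)  shift [-0.76  0.02  0.98] yaw now 16.80
```

```bash
python3 - <<'E'
from h import *
s=get_state();print(s["ee_pos"]);plan(461.5,-259.7,4,16.9)
E
```

```text
[ 534.64102716 -234.93769229  158.11266749]
turn -0.0005 (-0.1 deg)  shift [-0.7718  0.0243  1.5411] yaw now 16.80
```

drive_tool(commands=[[[0, -0.3, 0.02, 0, 0], [0, -0.3, 0, 0.2, 0], [0, -0.17, 0, 0.3, 0], [0, 0, 0, 0.3, 0], [0, 0, 0, 0.3, 0], [0, 0, 0, 0.3, 0], [0, 0, 0, 0.13, 0], [0, 0, 0, 0, 0], [0, 0, 0, 0, 0], [0, 0, 0, 0, 0]]])

```text
time: 34.85
ee_pos: [462.9, -258.9, 6.0]
ee_rot: [0.989, 0.147, 0.001, 0.001]
wrist_force: [-0.3, -0.1, 0.5]
gripper_width: 42.3
grasp_force: 0.0
```

```bash
python3 - <<'E'
from h import *
s=get_state();print(s["ee_pos"],s["wrist_force"]);plan(461.5,-259.7,4,16.9)
E
```

```text
[ 462.91905486 -258.85686348    5.9538127 ] [-0.30118994 -0.13184137  0.52902168]
turn 0.0002 (0.0 deg)  shift [-0.016   0.0039  0.0195] yaw now 16.93
```

drive_tool(commands=[[[1, -0.01, 0, 0.01, 0], [1, 0, 0, 0, 0], [1, 0, 0, 0, 0], [1, 0, 0, 0, 0], [1, 0, 0, -0.2, 0], [1, 0, 0, -0.4, 0], [1, 0, 0, -0.4, 0], [1, 0, 0, -0.4, 0.03], [1, 0, 0, -0.1, 0.03], [1, 0, 0, 0, 0.034]]])

```text
time: 35.85
ee_pos: [461.8, -259.5, 156.0]
ee_rot: [1.0, -0.002, 0.002, 0.001]
wrist_force: [-1.3, 0.7, -0.6]
gripper_width: 18.9
grasp_force: 39.3
```

drive_tool(commands=[[[1, 0.15, -0.3, 0, 0], [1, 0.2, -0.4, 0, 0], [1, 0.2, -0.4, 0, 0], [1, 0.2, -0.4, 0, 0], [1, 0.2, -0.4, 0, 0], [1, 0.16, -0.36, 0, 0], [1, 0, 0, 0, 0], [1, 0, 0, 0, 0], [1, 0, 0, 0, 0], [1, 0, 0, 0, 0]]])

```text
time: 36.85
ee_pos: [571.5, -34.5, 153.3]
ee_rot: [1.0, -0.001, -0.0, 0.0]
wrist_force: [-0.7, -0.3, -0.8]
gripper_width: 19.1
grasp_force: 39.3
```

```bash
python3 - <<'E'
from h import *
s=get_state();print(s["ee_pos"],s["gripper_width"]);plan(574,-33,27,0)
f=grab_frame("wrist");save(f,"w12.png",s=1)
f=grab_frame("scene")
for d in outline_of("scene","gouge_a"):print(d["position"].__class__,np.round(d["position"]),round(d["confidence"],2),at_z(f,d["position"],8)[:2].round())
E
```

```text
[571.49576872 -34.47560943 153.27835218] 19.083814011785137
turn -0.0008 (-0.1 deg)  shift [ 0.025  -0.0148  1.2628] yaw now -0.14
<class 'list'> [388. 319.] 0.86 [481. 346.]
<class 'list'> [455. 323.] 0.67 [354. 429.]
<class 'list'> [357. 289.] 0.66 [494. 249.]
<class 'list'> [262. 188.] 0.56 [ 524. -182.]
<class 'list'> [263. 208.] 0.47 [ 561. -104.]
```

Gouge held. The left gouge has been knocked from (399,309) to (388,319), so I'll re-measure it when I get there.

drive_tool(commands=[[[1, 0.02, -0.015, 0.2, 0], [1, 0, 0, 0.3, 0], [1, 0, 0, 0.3, 0], [1, 0, 0, 0.3, 0], [1, 0, 0, 0.12, 0], [1, 0, 0, 0.04, 0], [1, 0, 0, 0, 0], [1, 0, 0, 0, 0], [0.4, 0, 0, 0, 0], [0.4, 0, 0, 0, 0]]])

```text
time: 38.0
ee_pos: [574.4, -31.5, 28.3]
ee_rot: [1.0, -0.0, 0.001, 0.0]
wrist_force: [0.5, 0.3, 0.6]
gripper_width: 25.6
grasp_force: 0.0
```

drive_tool(commands=[[[0.4, 0, 0, -0.1, 0], [0.4, 0, 0, -0.3, 0], [0.4, 0, 0, -0.4, 0], [0.4, 0, 0, -0.4, 0], [0.4, 0, 0, -0.4, 0], [0, -0.2, -0.2, -0.2, 0], [0, -0.3, -0.4, 0, 0], [0, -0.3, -0.5, 0, 0], [0, -0.3, -0.5, 0, 0], [0, 0, -0.4, 0, 0]]])

```text
time: 39.0
ee_pos: [469.8, 156.4, 208.7]
ee_rot: [1.0, 0.001, 0.001, 0.001]
wrist_force: [0.8, -0.4, 0.3]
gripper_width: 42.6
grasp_force: 0.0
```

drive_tool(commands=[[[0, 0, 0, 0, -0.045], [0, 0, 0, 0, -0.045], [0, 0, 0, 0, -0.045], [0, 0, 0, 0, -0.045], [0, 0, 0, 0, -0.045], [0, 0, 0, 0, -0.045], [0, 0, 0, 0, -0.045], [0, 0, 0, 0, -0.045], [0, 0, 0, 0, -0.045], [0, 0, 0, 0, -0.045]]])

```text
time: 40.0
ee_pos: [472.3, 154.6, 208.1]
ee_rot: [0.758, 0.652, 0.0, 0.0]
wrist_force: [0.3, 0.9, -0.2]
gripper_width: 42.9
grasp_force: 0.0
```

drive_tool(commands=[[[0, 0, 0, 0, -0.045], [0, 0, 0, 0, -0.045], [0, 0, 0, 0, -0.045], [0, 0, 0, 0, -0.045], [0, 0, 0, 0, -0.045], [0, 0, 0, 0, -0.045], [0, 0, 0, 0, -0.045], [0, 0, 0, 0, -0.045], [0, 0, 0, 0, -0.045], [0, 0, 0, 0, -0.045]]])

```text
time: 41.0
ee_pos: [472.3, 154.5, 208.1]
ee_rot: [0.154, 0.988, -0.0, 0.0]
wrist_force: [-0.2, -0.0, 0.0]
gripper_width: 42.8
grasp_force: 0.0
```

```bash
python3 - <<'E'
from h import *
np.set_printoptions(precision=2,suppress=True)
s=get_state();print(s["time"],s["ee_pos"],yaw(s),s["gripper_width"],s["joint_pos"])
f=grab_frame("scene")
for d in outline_of("scene","gouge_a"):
  if d["position"][0]>300:print(np.round(d["position"]),np.round(d["confidence"],2)); 
for m in gouges(f,"scene"):pass
plan(560,290,230,180)
E
```

```text
41.0 [472.33 154.47 208.07] 162.33886284029236 42.81602826470463 [ 0.72  0.26 -1.26  1.78  0.26  1.29  0.66]
[390. 320.] 0.88
[455. 322.] 0.58
conf 0.88 px [390. 320.] mid [479.1 341.8] ang 11.8 len 71 wid 19 ext -38..78
conf 0.72 px [269. 221.] mid [568.8 -49.3] ang 1.3 len 73 wid 23 ext -39..46
conf 0.60 px [262. 208.] mid [ 568.8 -101.1] ang 2.5 len 67 wid 23 ext -36..38
conf 0.58 px [455. 322.] mid [312.8 420.9] ang 11.9 len 41 wid 10 ext -27..90
turn -0.1010 (-18.2 deg)  shift [-0.88  1.36 -0.22] yaw now 161.82
```

drive_tool(commands=[[[0, 0, 0, 0, -0.035], [0, 0, 0, 0, -0.035], [0, 0, 0, 0, -0.03], [0, -0.1, 0.2, 0, 0], [0, -0.2, 0.4, -0.1, 0], [0, -0.2, 0.4, -0.1, 0], [0, -0.18, 0.36, 0, 0], [0, 0, 0, 0, 0], [0, 0, 0, 0, 0], [0, 0, 0, 0, 0]]])

```text
time: 42.15
ee_pos: [540.1, 288.5, 227.3]
ee_rot: [0.002, 1.0, -0.0, 0.0]
wrist_force: [-0.5, -1.0, 0.6]
gripper_width: 42.4
grasp_force: 0.0
```

```bash
python3 - <<'E'
from h import *
np.set_printoptions(precision=2,suppress=True)
s=get_state();print(s["ee_pos"],yaw(s),s["joint_pos"])
f=grab_frame("wrist");save(f,"w13.png",s=1.42)
for m in gouges(f):
    u=np.array([np.cos(np.radians(m[1])),np.sin(np.radians(m[1]))]);o=m[0]+u*(m[4]+31)+1.7*np.array([np.cos(np.radians(yaw(s))),np.sin(np.radians(yaw(s)))]);print(o); plan(o[0],o[1],100,m[1]+180)
E
```

```text
[540.09 288.47 227.28] 179.8237490626383 [ 0.25  0.55 -1.15  1.46  0.5   1.45  0.67]
conf 0.81 px [254. 141.] mid [486.9 257.1] ang -0.6 len 69 wid 18 ext -36..79
conf 0.67 px [ 21. 219.] mid [588.  -50.4] ang 0.1 len 74 wid 25 ext -38..83
conf 0.61 px [418.  32.] mid [397.8 439.9] ang -168.8 len 11 wid 25 ext -6..56
conf 0.56 px [328. 138.] mid [483.9 345.2] ang 11.7 len 69 wid 18 ext -36..80
conf 0.23 px [ 73. 229.] mid [558.8  47.6] ang -29.9 len 155 wid 214 ext -84..208
[480.63 257.18]
turn 0.0022 (0.4 deg)  shift [ 0.59 -0.31  1.27] yaw now 179.80
[578.81 -50.44]
turn -0.0018 (-0.3 deg)  shift [-0.38 -3.38  1.27] yaw now 179.80
[371.17 434.99]
turn 0.9368 (168.6 deg)  shift [-1.37 -1.77  1.27] yaw now 179.80
[477.68 344.24]
turn -0.0660 (-11.9 deg)  shift [0.5  0.68 1.27] yaw now 179.80
[511.13  74.05]
turn 0.1649 (29.7 deg)  shift [-0.81 -2.    1.27] yaw now 179.80
```

View pics/w13.png

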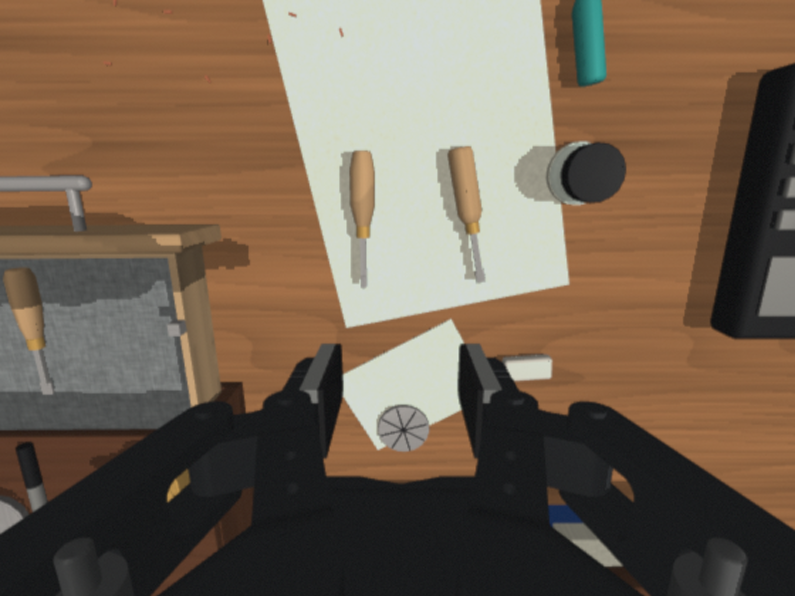

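Two wooden gouges remain at native (254,141) and (328,138), with the jar at (418,122) and the turquoise look-alike at (415,28), which I'll leave. The gouges in the drawer look fine.

drive_tool(commands=[[[0, 0.3, -0.16, 0.2, 0.002], [0, 0.29, -0.15, 0.4, 0], [0, 0, 0, 0.4, 0], [0, 0, 0, 0.4, 0], [0, 0, 0, 0.4, 0], [0, 0, 0, 0.25, 0], [0, 0, 0, 0.13, 0], [0, 0, 0, 0, 0], [0, 0, 0, 0, 0], [0, 0, 0, 0, 0]]])

```text
time: 43.25
ee_pos: [482.8, 259.5, 12.0]
ee_rot: [0.004, 1.0, 0.0, 0.001]
wrist_force: [-0.1, -0.5, 0.1]
gripper_width: 42.4
grasp_force: 0.0
```

```bash
python3 - <<'E'
from h import *
s=get_state();print(s["ee_pos"],s["wrist_force"],s["joint_pos"]);plan(480.6,257.2,4.5,179.4)
E
```

```text
[482.83104896 259.48206824  12.02760267] [-0.0998912  -0.46985886  0.05225597] [ 0.25596625  0.6473901  -1.03635827  1.83889395  0.64827562  1.03650149
  0.52063342]
turn 0.0011 (0.2 deg)  shift [ 0.0221 -0.0231  0.0753] yaw now 179.60
```

drive_tool(commands=[[[0, 0.02, -0.022, 0.07, 0], [0, 0, 0, 0, 0], [1, 0, 0, 0, 0], [1, 0, 0, 0, 0], [1, 0, 0, 0, 0], [1, 0, 0, -0.2, 0], [1, 0, 0, -0.4, 0], [1, 0, 0, -0.4, 0], [1, 0, 0, -0.4, 0], [1, 0, 0, -0.15, 0]]])

```text
time: 44.25
ee_pos: [480.6, 258.4, 163.3]
ee_rot: [0.003, 1.0, 0.001, 0.002]
wrist_force: [-0.9, -0.2, -1.5]
gripper_width: 19.1
grasp_force: 39.2
```

drive_tool(commands=[[[1, -0.1, -0.3, 0, -0.003], [1, -0.16, -0.4, 0, 0], [1, -0.16, -0.4, 0, 0], [1, -0.16, -0.4, 0, 0], [1, -0.16, -0.4, 0, 0], [1, -0.16, -0.4, 0, 0], [1, -0.03, -0.1, 0, 0], [1, 0, 0, 0, 0], [1, 0, 0, 0, 0], [1, 0, 0, 0, 0]]])

```text
time: 45.25
ee_pos: [572.6, 19.3, 158.8]
ee_rot: [-0.003, 1.0, 0.0, 0.0]
wrist_force: [0.5, 0.1, -0.4]
gripper_width: 19.2
grasp_force: 39.3
```

```bash
python3 - <<'E'
from h import *
s=get_state();print(s["ee_pos"],s["gripper_width"],s["wrist_force"],s["joint_pos"]);plan(573,17,28,180)
E
```

```text
[572.64887482  19.28317245 158.77592592] 19.16281601065318 [ 0.53697277  0.09478154 -0.41128837] [ 0.77530256  0.52314992 -1.15080694  1.65262777  0.49397344  1.29302732
  1.11092532]
turn 0.0019 (0.3 deg)  shift [-0.0035 -0.0228  1.3078] yaw now -179.65
```

Place gouge 3 and return to gouge 4 (about 478,344, axis 11.7°).

drive_tool(commands=[[[1, 0, -0.02, 0.3, 0], [1, 0, 0, 0.3, 0], [1, 0, 0, 0.3, 0], [1, 0, 0, 0.25, 0], [1, 0, 0, 0.12, 0], [1, 0, 0, 0.05, 0], [1, 0, 0, 0, 0], [1, 0, 0, 0, 0], [0.4, 0, 0, 0, 0], [0.4, 0, 0, 0, 0]]])

```text
time: 46.25
ee_pos: [573.8, 15.1, 27.3]
ee_rot: [-0.001, 1.0, -0.0, 0.001]
wrist_force: [0.1, 0.4, -0.9]
gripper_width: 25.9
grasp_force: 0.0
```

drive_tool(commands=[[[0.4, 0, 0, -0.1, 0], [0.4, 0, 0, -0.3, 0], [0.4, 0, 0, -0.4, 0], [0.4, 0, 0, -0.4, 0], [0.4, 0, 0, -0.2, 0], [0, 0, 0.3, 0, 0], [0, 0.1, 0.4, 0, 0], [0, 0.2, 0.5, 0, 0], [0, 0.2, 0.5, 0, 0], [0, 0.1, 0.5, 0, 0]]])

```text
time: 47.25
ee_pos: [514.4, 228.3, 167.5]
ee_rot: [-0.001, 1.0, -0.0, 0.001]
wrist_force: [1.5, 0.1, 0.3]
gripper_width: 42.9
grasp_force: 0.0
```

drive_tool(commands=[[[0, 0, 0.5, 0, -0.033], [0, 0, 0.3, 0, -0.033], [0, 0, 0, 0, 0], [0, 0, 0, 0, 0], [0, 0, 0, 0, 0], [0, 0, 0, 0, 0], [0, 0, 0, 0, 0], [0, 0, 0, 0, 0], [0, 0, 0, 0, 0], [0, 0, 0, 0, 0]]])

```text
time: 48.25
ee_pos: [512.4, 306.5, 166.4]
ee_rot: [-0.105, 0.994, -0.0, 0.0]
wrist_force: [0.0, -0.3, -0.3]
gripper_width: 42.7
grasp_force: 0.0
```

```bash
python3 - <<'E'
from h import *
np.set_printoptions(precision=2,suppress=True)
s=get_state();print(s["ee_pos"],yaw(s),s["joint_pos"])
f=grab_frame("wrist")
for m in gouges(f):
    u=np.array([np.cos(np.radians(m[1])),np.sin(np.radians(m[1]))]);o=m[0]+u*(m[4]+31)+1.7*np.array([np.cos(np.radians(yaw(s))),np.sin(np.radians(yaw(s)))]);print(o); plan(o[0],o[1],4.5,m[1]+180)
E
```

```text
[512.38 306.47 166.43] -167.96540182065587 [ 0.24  0.59 -1.17  1.58  0.56  1.35  0.78]
conf 0.93 px [451.  68.] mid [350.7 430.1] ang 11.7 len 41 wid 12 ext -42..53
conf 0.79 px [321. 177.] mid [484.  345.1] ang 11.5 len 69 wid 18 ext -36..80
[338.42 427.54]
turn 0.0018 (0.3 deg)  shift [1.46 1.54 1.62] yaw now -167.95
[477.69 343.83]
turn 0.0031 (0.6 deg)  shift [0.26 0.43 1.62] yaw now -167.95
```

drive_tool(commands=[[[0, 0.13, 0.22, 0, 0.003], [0, 0.13, 0.21, 0.2, 0], [0, 0, 0, 0.4, 0], [0, 0, 0, 0.4, 0], [0, 0, 0, 0.3, 0], [0, 0, 0, 0.2, 0], [0, 0, 0, 0.12, 0], [0, 0, 0, 0, 0], [0, 0, 0, 0, 0], [0, 0, 0, 0, 0]]])

```text
time: 49.35
ee_pos: [478.8, 344.1, 5.9]
ee_rot: [-0.1, 0.995, 0.001, 0.001]
wrist_force: [0.5, 0.8, -0.2]
gripper_width: 42.9
grasp_force: 0.0
```

```bash
python3 - <<'E'
from h import *
s=get_state();print(s["ee_pos"],s["wrist_force"],s["joint_pos"]);plan(477.7,343.8,4.5,-168.5)
E
```

```text
[478.83152712 344.08978335   5.89193613] [ 0.5315982   0.79458787 -0.18017645] [ 0.08235272  0.74556406 -1.03412418  1.73061022  0.71741307  1.0917203
  0.58287975]
turn 0.0000 (0.0 deg)  shift [ 0.0117 -0.0006  0.0139] yaw now -168.50
```

drive_tool(commands=[[[1, 0.005, 0, 0.01, 0], [1, 0, 0, 0, 0], [1, 0, 0, 0, 0], [1, 0, 0, 0, 0], [1, 0, 0, -0.2, 0], [1, 0, 0, -0.4, 0], [1, 0, 0, -0.4, 0], [1, 0, 0, -0.4, 0], [1, 0, 0, -0.15, 0.032], [1, 0, 0, 0, 0.032]]])

```text
time: 50.35
ee_pos: [478.1, 344.6, 162.6]
ee_rot: [0.002, 1.0, 0.001, 0.002]
wrist_force: [-0.1, 0.3, -1.5]
gripper_width: 18.8
grasp_force: 39.4
```

drive_tool(commands=[[[1, -0.1, -0.3, 0, 0], [1, -0.13, -0.4, 0, 0], [1, -0.13, -0.4, 0, 0], [1, -0.13, -0.4, 0, 0], [1, -0.13, -0.4, 0, 0], [1, -0.13, -0.4, 0, 0], [1, -0.13, -0.4, 0, 0], [1, -0.06, -0.07, 0, 0], [1, 0, 0, 0, 0], [1, 0, 0, 0, 0]]])

```text
time: 51.35
ee_pos: [571.0, 68.1, 159.1]
ee_rot: [-0.001, 1.0, 0.0, 0.0]
wrist_force: [0.5, 0.2, 0.2]
gripper_width: 18.8
grasp_force: 39.4
```

```bash
python3 - <<'E'
from h import *
s=get_state();print(s["ee_pos"],s["gripper_width"],s["wrist_force"],s["joint_pos"]);plan(573,67,28,180)
E
```

```text
[571.03568851  68.05745268 159.14788304] 18.848260493452656 [0.50640201 0.21057513 0.23613785] [ 0.68524485  0.52595181 -1.14687483  1.64698044  0.49496217  1.29481757
  1.02219311]
turn 0.0005 (0.1 deg)  shift [-0.0196 -0.0106  1.3115] yaw now -179.90
```

drive_tool(commands=[[[1, -0.02, -0.01, 0.3, 0], [1, 0, 0, 0.3, 0], [1, 0, 0, 0.3, 0], [1, 0, 0, 0.25, 0], [1, 0, 0, 0.12, 0], [1, 0, 0, 0.05, 0], [1, 0, 0, 0, 0], [1, 0, 0, 0, 0], [0.4, 0, 0, 0, 0], [0.4, 0, 0, 0, 0]]])

```text
time: 52.35
ee_pos: [574.1, 65.4, 27.2]
ee_rot: [0.0, 1.0, 0.0, 0.001]
wrist_force: [-0.5, 0.3, 0.2]
gripper_width: 25.9
grasp_force: 0.0
```

drive_tool(commands=[[[0.4, 0, 0, -0.1, 0], [0.4, 0, 0, -0.3, 0], [0.4, 0, 0, -0.4, 0], [0.4, 0, 0, -0.4, 0], [0.4, 0, 0, -0.4, 0], [0.4, 0.2, -0.2, -0.2, 0], [0.4, 0.4, -0.3, 0, 0], [0.4, 0.4, -0.3, 0, 0], [0.4, 0.2, -0.1, 0, 0], [0.4, 0, 0, 0, 0]]])

```text
time: 53.35
ee_pos: [470.1, -14.7, 209.0]
ee_rot: [0.001, 1.0, -0.001, 0.001]
wrist_force: [1.1, -0.2, 0.3]
gripper_width: 25.7
grasp_force: 0.0
```

```bash
python3 - <<'E'
from h import *
np.set_printoptions(precision=2,suppress=True)
s=get_state();print(s["ee_pos"],yaw(s),s["joint_pos"])
for c in("scene",):
  f=grab_frame(c)
  for m in gouges(f,c):pass
f=grab_frame("scene");save(f,"s14.png",crop=(180,150,480,400),s=2)
plan(475,-40,170,90)
E
```

```text
[470.11 -14.66 208.95] 179.83082420915926 [ 1.23  0.18 -1.38  1.84  0.19  1.27  1.36]
conf 0.68 px [290. 246.] mid [568.8  49.8] ang 0.5 len 71 wid 24 ext -37..54
conf 0.66 px [452. 325.] mid [349.7 429.2] ang 10.7 len 107 wid 21 ext -64..55
conf 0.60 px [272. 220.] mid [570.3 -49.7] ang 1.7 len 68 wid 23 ext -34..36
conf 0.56 px [274. 231.] mid [569.5  -2. ] ang 0.1 len 70 wid 23 ext -36..54
conf 0.44 px [264. 210.] mid [ 567.3 -102.1] ang -0.7 len 72 wid 24 ext -37..58
turn 0.5005 (90.1 deg)  shift [-0.28  0.03  0.4 ] yaw now -179.91
```

View pics/s14.png

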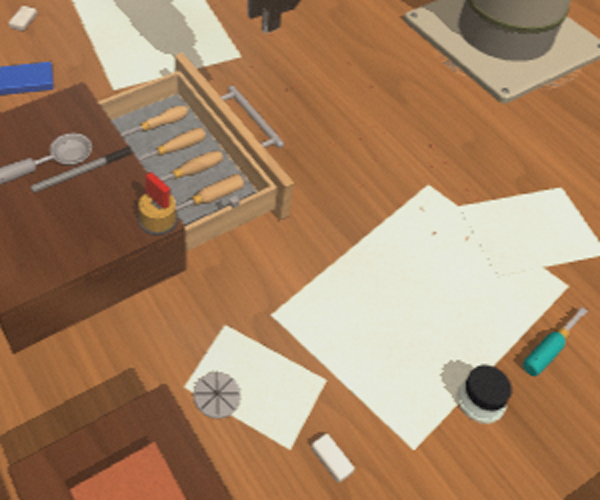

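All four gouges lie neatly in the drawer, and only the turquoise look-alike is left outside, untouched. Now to the handle.

drive_tool(commands=[[[0.43, 0, 0, 0, 0.045], [0.43, 0, 0, 0, 0.045], [0.43, 0, 0, 0, 0.045], [0.43, 0, 0, 0, 0.045], [0.43, 0, 0, 0, 0.045], [0.43, 0, 0, 0, 0.045], [0.43, 0, 0, 0, 0.045], [0.43, 0, 0, 0, 0.045], [0.43, 0, 0, 0, 0.045], [0.43, 0, 0, 0, 0.045]]])

```text
time: 54.5
ee_pos: [472.6, -10.1, 209.0]
ee_rot: [0.65, 0.76, 0.003, -0.0]
wrist_force: [0.4, -0.2, -0.5]
gripper_width: 24.7
grasp_force: 0.0
```

drive_tool(commands=[[[0.43, 0, 0, 0, 0.045], [0.43, 0, 0, 0, 0.005], [0.43, -0.03, 0.05, 0.2, 0], [0.43, 0, 0, 0.2, 0], [0.43, 0, 0, 0, 0], [0.43, 0, 0, 0, 0], [0.43, 0, 0, 0, 0], [0.43, 0, 0, 0, 0], [0.43, 0, 0, 0, 0], [0.43, 0, 0, 0, 0]]])

```text
time: 55.5
ee_pos: [477.2, -14.9, 169.2]
ee_rot: [0.706, 0.708, 0.002, 0.001]
wrist_force: [-0.5, 0.1, 0.6]
gripper_width: 24.4
grasp_force: 0.0
```

```bash
python3 - <<'E'
from h import *
np.set_printoptions(precision=2,suppress=True)
s=get_state();print(s["ee_pos"],yaw(s),s["joint_pos"])
f=grab_frame("wrist")
d=outline_of("wrist","drawer_handle")[:2]
for q in d:
    yy,xx=np.nonzero(q["pixels"]);print(q["confidence"],len(xx),xx.min(),xx.max(),yy.min(),yy.max())
    for r in(130,160,190,220):
        k=xx[yy==r]; 
        if len(k):print(r,k.min(),k.max(),at_z(f,(np.median(k),r),50))
plan(475,-18,33,90)
E
```

```text
[477.22 -14.93 169.23] 90.10038521478873 [ 0.99  0.19 -1.13  1.88  0.18  1.18 -0.19]
0.83 46782 272 540 12 326
130 273 523 [591.56  50.    50.  ]
160 273 517 [624.53  24.22  50.  ]
190 274 510 [591.95  -3.14  50.  ]
220 274 504 [619.25 -31.9   50.  ]
0.67 1600 347 463 203 223
220 348 403 [566.96 -32.    50.  ]
turn 0.0005 (0.1 deg)  shift [-0.03 -0.02  1.36] yaw now 90.10
```

drive_tool(commands=[[[0.43, -0.03, -0.012, 0.2, 0], [0.43, 0, 0, 0.3, 0], [0.43, 0, 0, 0.3, 0], [0.43, 0, 0, 0.3, 0], [0.43, 0, 0, 0.2, 0], [0.43, 0, 0, 0.06, 0], [0.43, 0, 0, 0, 0], [1, 0, 0, 0, 0], [1, 0, 0, 0, 0], [1, 0, 0, 0, 0]]], squeeze=60)

```text
time: 56.6
ee_pos: [476.8, -17.5, 33.6]
ee_rot: [0.707, 0.708, 0.002, 0.001]
wrist_force: [-0.3, 0.2, 6.1]
gripper_width: 8.8
grasp_force: 58.7
```

```bash
python3 - <<'E'
from h import *
s=get_state();print(s["ee_pos"],yaw(s),s["gripper_width"],s["grasp_force"],s["wrist_force"])
E
```

```text
[476.84617821 -17.46001759  33.58544187] 90.09484655441943 8.799051229745652 58.66181552410126 [-0.27437567  0.19022706  6.1066552 ]
```

drive_tool(commands=[[[1, 0, 0.03, 0, 0], [1, 0, 0.07, 0, 0], [1, 0, 0.1, 0, 0], [1, 0, 0.12, 0, 0], [1, 0, 0.13, 0, 0], [1, 0, 0.13, 0, 0], [1, 0, 0.13, 0, 0], [1, 0, 0.13, 0, 0], [1, 0, 0.13, 0, 0], [1, 0, 0.12, 0, 0]]])

```text
time: 57.6
ee_pos: [585.8, -17.0, 33.7]
ee_rot: [0.706, 0.708, 0.002, 0.0]
wrist_force: [-1.5, 1.3, 5.6]
gripper_width: 8.6
grasp_force: 58.8
```

drive_tool(commands=[[[1, 0, 0.1, 0, 0], [1, 0, 0.08, 0, 0], [1, 0, 0.06, 0, 0], [1, 0, 0.04, 0, 0], [1, 0, 0.03, 0, 0], [1, 0, 0.02, 0, 0], [1, 0, 0, 0, 0], [1, 0, 0, 0, 0], [1, 0, 0, 0, 0], [1, 0, 0, 0, 0]]])

```text
time: 58.6
ee_pos: [615.7, -16.8, 33.5]
ee_rot: [0.706, 0.708, -0.0, -0.001]
wrist_force: [-15.9, 0.2, 17.1]
gripper_width: 8.7
grasp_force: 60.2
```

```bash
python3 - <<'E'
from h import *
s=get_state();print(s["ee_pos"],yaw(s),s["gripper_width"],s["grasp_force"],s["wrist_force"],s["joint_pos"])
E
```

```text
[615.71591781 -16.8277123   33.53737604] 90.13812743461028 8.675237948927935 60.190985798835754 [-15.85881311   0.24096699  17.14161528] [ 0.60594579  0.66673047 -0.87142322  1.64465513  0.55748834  1.0999646
 -0.41980504]
```

drive_tool(commands=[[[1, 0, -0.03, 0, 0], [0.43, 0, 0, 0, 0], [0.43, 0, 0, 0, 0], [0.43, 0, 0, 0, 0], [0.43, 0, 0, -0.2, 0], [0.43, 0, 0, -0.4, 0], [0.43, 0, 0, -0.5, 0], [0.43, 0, 0, -0.5, 0], [0.43, 0, 0, -0.5, -0.035], [0.43, 0, 0, 0, -0.035]]])

```text
time: 59.6
ee_pos: [617.3, -17.1, 250.5]
ee_rot: [0.623, 0.782, 0.005, 0.004]
wrist_force: [0.7, 0.4, -0.9]
gripper_width: 24.1
grasp_force: 0.0
```

```bash
python3 - <<'E'
from h import *
s=get_state();print(s["ee_pos"],yaw(s));plan(689.2,108.8,230,103)
E
```

```text
[617.28010457 -17.12415601 250.53370208] 102.91900913788821
turn -0.0004 (-0.1 deg)  shift [1.0652 0.984  0.2053] yaw now 102.92
```

drive_tool(commands=[[[0, 0.2, 0.2, 0, 0], [0, 0.3, 0.28, 0, 0], [0, 0.3, 0.28, 0, 0], [0, 0.26, 0.22, 0, 0], [0, 0, 0, 0.2, 0], [0, 0, 0, 0, 0], [0, 0, 0, 0, 0], [0, 0, 0, 0, 0], [0, 0, 0, 0, 0], [0, 0, 0, 0, 0]]])

```text
time: 60.6
ee_pos: [687.2, 106.5, 224.6]
ee_rot: [0.625, 0.781, 0.002, 0.001]
wrist_force: [0.1, -0.1, 0.7]
gripper_width: 42.8
grasp_force: 0.0
```

```bash
python3 - <<'E'
from h import *
s=get_state();print(s["ee_pos"],yaw(s))
f=grab_frame("wrist");xx,yy,v=red(f);r=cv2.minAreaRect(np.c_[xx,yy].astype(np.float32));print(r,at_z(f,r[0],155))
plan(689.2,108.8,127.5,103)
f=grab_frame("scene");d=[q for q in outline_of("scene","drawer_handle")[:1]];print([q["position"] for q in d])
E
```

```text
[687.20069234 106.46315788 224.57197046] 102.63553746663057
((278.5, 212.5), (49.0, 13.0), 90.0) [685.35011986 110.63432658 155.        ]
turn -0.0019 (-0.4 deg)  shift [0.0163 0.025  0.9691] yaw now 102.65
[[268.2, 236.8]]
```

drive_tool(commands=[[[0, 0.016, 0.025, 0.2, 0], [0, 0, 0, 0.3, 0], [0, 0, 0, 0.3, 0], [0, 0, 0, 0.17, 0], [0, 0, 0, 0, 0], [0, 0, 0, 0, 0], [1, 0, 0, 0, 0], [1, 0, 0, 0, 0], [1, 0, 0, 0, 0], [1, 0, 0, 0, 0]]], squeeze=80)

```text
time: 61.75
ee_pos: [688.8, 109.6, 128.3]
ee_rot: [0.624, 0.781, 0.001, 0.0]
wrist_force: [-7.0, -2.9, 6.7]
gripper_width: 8.6
grasp_force: 77.8
```

```bash
python3 - <<'E'
from h import *
s=get_state();print(s["ee_pos"],yaw(s),s["gripper_width"],s["wrist_force"],s["torque"]);plan(689.2,108.8,127.5,180)
E
```

```text
[688.75294243 109.57155343 128.25008699] 102.70974394591389 8.59969391512005 [-7.03097115 -2.8946939   6.65514775] [-5.36123716e-01  1.64792806e+00 -8.02431169e-05]
turn -0.4294 (-77.3 deg)  shift [-0.0045 -0.0077  0.0075] yaw now 102.71
```

drive_tool(commands=[[[1, 0, 0, 0, -0.03], [1, 0, 0, 0, -0.03], [1, 0, 0, 0, -0.03], [1, 0, 0, 0, -0.03], [1, 0, 0, 0, -0.03], [1, 0, 0, 0, -0.03], [1, 0, 0, 0, -0.03], [1, 0, 0, 0, 0], [1, 0, 0, 0, 0], [1, 0, 0, 0, 0]]])

```text
time: 62.75
ee_pos: [687.9, 110.1, 128.2]
ee_rot: [0.338, 0.941, 0.001, -0.0]
wrist_force: [-11.6, -2.2, 9.3]
gripper_width: 8.6
grasp_force: 78.3
```

drive_tool(commands=[[[1, 0, 0, 0, -0.03], [1, 0, 0, 0, -0.03], [1, 0, 0, 0, -0.03], [1, 0, 0, 0, -0.03], [1, 0, 0, 0, -0.03], [1, 0, 0, 0, -0.03], [1, 0, 0, 0, -0.03], [1, 0, 0, 0, -0.01], [1, 0, 0, 0, 0], [1, 0, 0, 0, 0]]])

```text
time: 63.75
ee_pos: [687.0, 109.5, 128.1]
ee_rot: [-0.001, 1.0, 0.0, -0.001]
wrist_force: [-16.8, -4.2, 12.7]
gripper_width: 8.7
grasp_force: 81.0
```

```bash
python3 - <<'E'
from h import *
s=get_state();print(s["ee_pos"],yaw(s),s["gripper_width"],s["wrist_force"],s["torque"],s["joint_pos"]);plan(689.2,108.8,127.5,180)
E
```

```text
[687.03431189 109.45861173 128.05781051] -179.85774414511087 8.669795046886492 [-16.84033097  -4.1768165   12.65514339] [-0.9845706   3.93013681 -0.05887674] [ 0.45919889  0.84876183 -1.15083127  1.32724669  0.76248314  1.43373887
  0.92501172]
turn 0.0008 (0.1 deg)  shift [-0.0217 -0.0066  0.0056] yaw now -179.86
```

drive_tool(commands=[[[1, 0.01, 0, 0, -0.01], [1, 0, 0, 0, -0.01], [1, 0, 0, 0, 0], [1, 0, 0, 0, 0], [1, 0, 0, 0, 0], [1, 0, 0, 0, 0.015], [0, 0, 0, 0, 0], [0, 0, 0, 0, 0], [0, 0, 0, 0, 0], [0, 0, 0, 0, 0]]])

```text
time: 64.75
ee_pos: [688.6, 109.5, 126.9]
ee_rot: [-0.009, 1.0, 0.001, 0.002]
wrist_force: [-0.7, -0.2, -0.9]
gripper_width: 42.9
grasp_force: 0.0
```

drive_tool(commands=[[[0, 0, 0, -0.2, 0], [0, 0, 0, -0.3, 0], [0, 0, 0, -0.3, 0], [0, 0, 0, -0.2, 0], [0, 0, 0, 0, 0], [0, 0, 0, 0, 0], [0, 0, 0, 0, 0], [0, 0, 0, 0, 0], [0, 0, 0, 0, 0], [0, 0, 0, 0, 0]]])

```text
time: 65.75
ee_pos: [688.0, 109.2, 226.4]
ee_rot: [-0.009, 1.0, 0.001, 0.001]
wrist_force: [0.1, 0.7, 1.1]
gripper_width: 42.6
grasp_force: 0.0
```

```bash
python3 - <<'E'
from h import *
s=get_state();print(s["ee_pos"],yaw(s))
f=grab_frame("wrist");xx,yy,v=red(f);r=cv2.minAreaRect(np.c_[xx,yy].astype(np.float32));print(r,at_z(f,r[0],155))
# red top-face edge slopes
for q in range(yy.min()+4,yy.max()-3,8):
    k=xx[yy==q];print(q,k.min(),k.max())
c,rr=map(int,r[0]);im=f["image"][rr-60:rr+60,c-60:c+60,::-1];cv2.imwrite("pics/w15.png",cv2.resize(im,None,fx=4,fy=4,interpolation=cv2.INTER_CUBIC))
plan(689.2,108.8,127.5,180)
E
```

```text
[687.98467945 109.23363439 226.42313831] -179.00123006635965
((283.0, 212.0), (48.0, 14.0), 90.0) [685.36981483 111.24642154 155.        ]
192 277 287
200 277 289
208 277 289
216 277 289
224 277 289
232 277 289
turn 0.0055 (1.0 deg)  shift [-0.0121 -0.0043  0.9901] yaw now -179.00
```

The key sits in line with the tool at yaw −179°, so the lock is back within about 1°. I'll turn round to the known-good yaw 0 grip to extract it.

drive_tool(commands=[[[0, 0, 0, 0, 0.045], [0, 0, 0, 0, 0.045], [0, 0, 0, 0, 0.045], [0, 0, 0, 0, 0.045], [0, 0, 0, 0, 0.045], [0, 0, 0, 0, 0.045], [0, 0, 0, 0, 0.045], [0, 0, 0, 0, 0.045], [0, 0, 0, 0, 0.045], [0, 0, 0, 0, 0.045]]])

```text
time: 66.8
ee_pos: [688.0, 109.4, 226.7]
ee_rot: [0.645, 0.764, 0.002, 0.0]
wrist_force: [-0.6, -0.1, 0.1]
gripper_width: 42.9
grasp_force: 0.0
```

drive_tool(commands=[[[0, 0, 0, 0, 0.045], [0, 0, 0, 0, 0.045], [0, 0, 0, 0, 0.045], [0, 0, 0, 0, 0.045], [0, 0, 0, 0, 0.045], [0, 0, 0, 0, 0.045], [0, 0, 0, 0, 0.045], [0, 0, 0, 0, 0.045], [0, 0, 0, 0, 0.045], [0, 0, 0, 0, 0.045]]])

```text
time: 67.8
ee_pos: [688.0, 109.4, 226.7]
ee_rot: [0.987, 0.162, 0.002, -0.001]
wrist_force: [0.5, 0.7, 0.1]
gripper_width: 42.6
grasp_force: 0.0
```

drive_tool(commands=[[[0, 0, 0, 0, 0.045], [0, 0, 0, 0, 0.045], [0, 0, 0, 0, 0.0155], [0, 0, 0, 0, 0], [0, 0, 0, 0, 0], [0, 0, 0, 0, 0], [0, 0, 0, 0, 0], [0, 0, 0, 0, 0], [0, 0, 0, 0, 0], [0, 0, 0, 0, 0]]])

```text
time: 68.8
ee_pos: [688.1, 109.3, 226.9]
ee_rot: [1.0, 0.0, 0.002, -0.001]
wrist_force: [1.1, -0.2, 0.6]
gripper_width: 42.8
grasp_force: 0.0
```

```bash
python3 - <<'E'
from h import *
s=get_state();print(s["ee_pos"],yaw(s),s["joint_pos"])
f=grab_frame("wrist");xx,yy,v=red(f);r=cv2.minAreaRect(np.c_[xx,yy].astype(np.float32));print(r,at_z(f,r[0],155))
for q in range(yy.min()+4,yy.max()-3,8):
    k=xx[yy==q];print(q,k.min(),k.max())
plan(689.4,108.8,126.8,0)
E
```

```text
[688.1047398  109.28893727 226.85410039] 0.015514858394242258 [ 0.19778034  0.57355233 -0.6587859   1.22270639  0.33999607  1.44984375
 -1.99062389]
((280.5, 214.0), (48.0, 13.0), 90.0) [691.0914441  111.00486773 155.        ]
194 277 286
202 274 287
210 274 287
218 275 287
226 274 286
234 274 286
turn 0.0001 (0.0 deg)  shift [0.0132 0.0052 1.0003] yaw now 0.01
```

drive_tool(commands=[[[0, 0.011, 0.002, 0.2, 0], [0, 0, 0, 0.3, 0], [0, 0, 0, 0.3, 0], [0, 0, 0, 0.19, 0], [0, 0, 0, 0, 0], [0, 0, 0, 0, 0], [1, 0, 0, 0, 0], [1, 0, 0, 0, 0], [1, 0, 0, 0, 0], [1, 0, 0, 0, 0]]], squeeze=60)

```text
time: 69.85
ee_pos: [690.1, 109.3, 129.2]
ee_rot: [1.0, -0.0, 0.003, -0.001]
wrist_force: [-0.9, -1.5, 5.6]
gripper_width: 9.1
grasp_force: 59.5
```

```bash
python3 - <<'E'
from h import *
s=get_state();print(s["ee_pos"],yaw(s),s["gripper_width"],s["wrist_force"],s["torque"])
E
```

```text
[690.14551797 109.28301056 129.22919324] -0.012203624424103231 9.09831302758826 [-0.9197034  -1.46095987  5.60874912] [-0.23834855  0.11924444 -0.0039565 ]
```

drive_tool(commands=[[[1, 0, 0, -0.05, 0], [1, 0, 0, -0.05, 0], [1, 0, 0, -0.1, 0], [1, 0, 0, -0.15, 0], [1, 0, 0, -0.25, 0], [1, 0, 0, -0.3, 0], [1, 0, 0, -0.2, 0], [1, 0, 0, 0, 0], [1, 0, 0, 0, 0], [1, 0, 0, 0, 0]]])

```text
time: 70.85
ee_pos: [688.7, 108.9, 236.9]
ee_rot: [1.0, 0.0, 0.001, -0.001]
wrist_force: [-0.0, -0.9, -1.3]
gripper_width: 8.9
grasp_force: 58.6
```

drive_tool(commands=[[[1, -0.2, 0.3, 0, 0], [1, -0.3, 0.4, 0, 0], [1, -0.3, 0.4, 0, 0], [1, -0.3, 0.4, 0, 0], [1, -0.3, 0.4, 0, 0], [1, -0.3, 0.4, 0, 0], [1, -0.2, 0.4, 0, 0], [1, -0.1, 0.4, 0, 0], [1, 0, 0.4, 0, 0], [1, 0, 0.4, 0, 0]]])

```text
time: 71.85
ee_pos: [488.1, -282.7, 235.6]
ee_rot: [1.0, -0.0, 0.001, -0.001]
wrist_force: [0.7, -0.1, 0.4]
gripper_width: 9.1
grasp_force: 58.7
```

drive_tool(commands=[[[1, 0, 0.4, 0, 0], [1, 0, 0.4, 0, 0], [1, 0, 0.3, 0, 0], [1, 0, 0.2, 0, 0], [1, 0, 0, 0, 0.035], [1, 0, 0, 0, 0.035], [1, 0, 0, 0, 0.03], [1, 0, 0, 0, 0], [1, 0, 0, 0, 0], [1, 0, 0, 0, 0]]])

```text
time: 72.85
ee_pos: [489.1, -410.8, 235.5]
ee_rot: [0.988, -0.155, 0.001, -0.002]
wrist_force: [-0.7, 0.1, 0.1]
gripper_width: 8.8
grasp_force: 58.8
```

```bash
python3 - <<'E'
from h import *
s=get_state();print(s["ee_pos"],yaw(s),s["gripper_width"],s["wrist_force"],s["joint_pos"]);plan(475.1,-438.7,155,-18)
E
```

```text
[ 489.05317771 -410.81373341  235.50791864] -17.86194904310101 8.791082069772614 [-0.69271274  0.13559152  0.08088534] [ 0.93572019  0.3908981  -0.40991879  1.39795334  0.15128236  1.3838221
 -1.35708936]
turn 0.0008 (0.1 deg)  shift [-0.0465  0.3083  0.8051] yaw now -17.86
```

drive_tool(commands=[[[1, -0.04, 0.15, 0, 0.001], [1, 0, 0.15, 0.2, 0], [1, 0, 0, 0.3, 0], [1, 0, 0, 0.3, 0], [1, 0, 0, 0, 0], [1, 0, 0, 0, 0], [1, 0, 0, 0, 0], [1, 0, 0, 0, 0], [1, 0, 0, 0, 0], [1, 0, 0, 0, 0]]])

```text
time: 73.85
ee_pos: [476.6, -438.2, 156.5]
ee_rot: [0.987, -0.158, 0.002, -0.001]
wrist_force: [0.4, 0.1, -0.3]
gripper_width: 9.1
grasp_force: 58.7
```

```bash
python3 - <<'E'
from h import *
np.set_printoptions(precision=2,suppress=True)
z=np.load("stand.npz");f=grab_frame("wrist");s=get_state();print(s["ee_pos"],yaw(s))
def slot(im):
    h=cv2.cvtColor(im,cv2.COLOR_RGB2HSV)[...,2].astype(float)[185:222,265:302]
    m=(h<np.median(h)*0.72).astype(np.uint8); n,l,st,ce=cv2.connectedComponentsWithStats(m)
    ok=[i for i in range(1,n) if st[i,0]>0 and st[i,1]>0 and st[i,0]+st[i,2]<37 and st[i,1]+st[i,3]<37]
    i=max(ok,key=lambda i:st[i,4]);b=st[i];return b[:4]+[265,185,0,0],(b[0]+b[2]/2+264.5,b[1]+b[3]/2+184.5)
for im in(z["img"],f["image"]):
    xx,yy,v=red({"image":im});print("red",len(xx),[(q,xx[yy==q].min(),xx[yy==q].max()) for q in(240,250,260,270,280,290)],yy.min(),yy.max())
    try:print("slot",slot(im))
    except Exception as e:print(e)
p=slot(f["image"])[1];print("slot world",at_z(f,p,34))
p0=slot(z["img"])[1];print("ref dpx",np.subtract(p,p0))
cv2.imwrite("pics/cmp.png",np.hstack([z["img"],f["image"]])[:,:,::-1])
plan(475.1,-438.7,70,-18)
E
```

```text
[ 476.48 -438.15  156.32] -18.168556195026493
red 1786 [(240, np.int64(273), np.int64(291)), (250, np.int64(272), np.int64(291)), (260, np.int64(271), np.int64(292)), (270, np.int64(272), np.int64(292)), (280, np.int64(272), np.int64(292)), (290, np.int64(272), np.int64(291))] 233 321
slot (array([278, 195,  10,  16]), (np.float64(282.5), np.float64(202.5)))
red 1692 [(240, np.int64(274), np.int64(290)), (250, np.int64(272), np.int64(291)), (260, np.int64(272), np.int64(291)), (270, np.int64(272), np.int64(291)), (280, np.int64(272), np.int64(291)), (290, np.int64(272), np.int64(291))] 233 319
slot (array([280, 196,   8,  17]), (np.float64(283.5), np.float64(204.0)))
slot world [ 473.82 -437.79   34.  ]
ref dpx [1.  1.5]
turn -0.0009 (-0.2 deg)  shift [-0.01  0.01  0.86] yaw now -18.17
```

drive_tool(commands=[[[1, -0.011, 0.007, 0, -0.001], [1, 0, 0, 0.2, 0], [1, 0, 0, 0.2, 0], [1, 0, 0, 0.2, 0], [1, 0, 0, 0.15, 0], [1, 0, 0, 0.08, 0], [1, 0, 0, 0, 0], [1, 0, 0, 0, 0], [1, 0, 0, 0, 0], [1, 0, 0, 0, 0]]])

```text
time: 74.9
ee_pos: [475.7, -438.5, 73.7]
ee_rot: [0.988, -0.156, 0.002, -0.001]
wrist_force: [-0.2, 0.2, 0.0]
gripper_width: 9.1
grasp_force: 58.8
```

```bash
python3 - <<'E'
from h import *
s=get_state();print(s["ee_pos"],yaw(s),s["wrist_force"]);plan(475.2,-438.6,44,-18)
E
```

```text
[ 475.73497731 -438.46843349   73.72333954] -17.993852999370326 [-0.21542385  0.22734133  0.01666568]
turn 0.0000 (0.0 deg)  shift [-0.0047  0.0029  0.2972] yaw now -17.99
```

drive_tool(commands=[[[1, -0.004, 0.002, 0.03, 0], [1, 0, 0, 0.03, 0], [1, 0, 0, 0.03, 0], [1, 0, 0, 0.03, 0], [1, 0, 0, 0.03, 0], [1, 0, 0, 0.03, 0], [1, 0, 0, 0, 0], [1, 0, 0, 0, 0], [1, 0, 0, 0, 0], [1, 0, 0, 0, 0]]])

```text
time: 75.9
ee_pos: [475.0, -438.3, 54.8]
ee_rot: [0.988, -0.156, 0.001, -0.001]
wrist_force: [3.4, -2.8, -2.4]
gripper_width: 9.1
grasp_force: 58.3
```

```bash
python3 - <<'E'
from h import *
s=get_state();print(s["ee_pos"],yaw(s),s["wrist_force"],s["torque"]);plan(475.2,-438.6,44,-18)
E
```

```text
[ 475.0427797  -438.27210398   54.82964674] -17.993355003799703 [ 3.40893244 -2.7600503  -2.36715598] [-0.53225963 -0.68463959  0.00443778]
turn 0.0000 (0.0 deg)  shift [0.0025 0.0026 0.1083] yaw now -17.99
```

drive_tool(commands=[[[1, 0.004, 0.002, 0.02, 0], [1, 0, 0, 0.02, 0], [1, 0, 0, 0.02, 0], [1, 0, 0, 0.02, 0], [1, 0, 0, 0.02, 0], [1, 0, 0, 0.01, 0], [1, 0, 0, 0, 0], [1, 0, 0, 0, 0], [1, 0, 0, 0, 0], [1, 0, 0, 0, 0]]])

```text
time: 76.9
ee_pos: [475.3, -438.5, 44.2]
ee_rot: [0.988, -0.156, 0.001, -0.001]
wrist_force: [-2.3, 1.2, 6.3]
gripper_width: 8.7
grasp_force: 59.8
```

```bash
python3 - <<'E'
from h import *
s=get_state();print(s["ee_pos"],yaw(s),s["wrist_force"],s["torque"]);plan(475.2,-438.6,44,-18)
E
```

```text
[ 475.30087474 -438.47485949   44.2197818 ] -17.994931685460134 [-2.32018417  1.20195934  6.2979261 ] [ 0.26134057  0.40462147 -0.0148525 ]
turn 0.0000 (0.0 deg)  shift [-0.0006  0.0015  0.0022] yaw now -17.99
```

Floor contact came at exactly the expected height. Release, lift and check.

drive_tool(commands=[[[1, 0, 0, 0.008, 0], [1, 0, 0, 0, 0], [-0.2, 0, 0, 0, 0], [-0.2, 0, 0, 0, 0], [-0.2, 0, 0, 0, 0], [-0.2, 0, 0, -0.1, 0], [-0.2, 0, 0, -0.3, 0], [-0.2, 0, 0, -0.4, 0], [-0.2, 0, 0, -0.37, 0], [-0.2, 0, 0, 0, 0]]])

```text
time: 77.9
ee_pos: [477.4, -440.4, 166.9]
ee_rot: [0.988, -0.156, 0.005, 0.001]
wrist_force: [0.4, -0.4, -0.4]
gripper_width: 51.4
grasp_force: 0.0
```

drive_tool(commands=[[[-0.2, 0, 0, 0, 0], [-0.2, 0, 0, 0, 0], [-0.2, 0, 0, 0, 0], [-0.2, 0, 0, 0, 0], [-0.2, 0, 0, 0, 0], [-0.2, 0, 0, 0, 0], [-0.2, 0, 0, 0, 0], [-0.2, 0, 0, 0, 0], [-0.2, 0, 0, 0, 0], [-0.2, 0, 0, 0, 0]]])

```text
time: 78.9
ee_pos: [475.0, -438.8, 160.1]
ee_rot: [0.988, -0.156, 0.001, -0.001]
wrist_force: [-0.4, 0.6, 0.6]
gripper_width: 51.3
grasp_force: 0.0
```

```bash
python3 - <<'E'
from h import *
np.set_printoptions(precision=1,suppress=True)
f=grab_frame("wrist");s=get_state();print(s["ee_pos"],yaw(s),s["wrist_force"])
xx,yy,v=red(f);r=cv2.minAreaRect(np.c_[xx,yy].astype(np.float32));print(len(xx),r,at_z(f,r[0],72))
ref=[at_z(f,p,72) for p in()]
g=grab_frame("scene");h=grab_frame("side")
for n,F,p0 in(("scene",g,(238,125)),("side",h,(264,353))):
    d=min(outline_of(n,"key"),key=lambda d:np.hypot(*(np.array(d["position"])-p0)));print(n,d["position"],p0)
# lock marks/handle in place: compare scene with start
im0=cv2.resize(cv2.imread("pics/scene0.png"),(560,420)).astype(int);im=g["image"][:,:,::-1].astype(int)
D=(np.abs(im-im0).sum(2)>120).astype(np.uint8);n,l,st,ce=cv2.connectedComponentsWithStats(D)
print([(st[i,4],ce[i].round()) for i in range(1,n) if st[i,4]>25])
E
```

```text
[ 475.  -438.7  160.1] -17.993207234153306 [-0.   0.1 -0.6]
547 ((286.5, 209.5), (43.0, 13.0), 90.0) [ 475.6 -441.9   72. ]
scene [204.8, 228.3] (238, 125)
side [260.9, 354.0] (264, 353)
[(np.int32(1109), array([231.,  25.])), (np.int32(939), array([280.,  16.])), (np.int32(590), array([427.,  29.])), (np.int32(44), array([444.,   3.])), (np.int32(292), array([468.,  13.])), (np.int32(68), array([443.,  15.])), (np.int32(34), array([474.,  40.])), (np.int32(34), array([233.,  52.])), (np.int32(1247), array([232.,  96.])), (np.int32(87), array([473.,  90.])), (np.int32(88), array([439.,  94.])), (np.int32(55), array([469., 101.])), (np.int32(114), array([255., 153.])), (np.int32(145), array([264., 168.])), (np.int32(344), array([357., 291.])), (np.int32(433), array([393., 312.]))]
```

```bash
python3 -c "
from workcell import finish_job
print(finish_job())"
```

```text
the job is handed in; nothing more can be done
None
```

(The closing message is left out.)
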